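Rake the dropped clamp strap out from under the rack

TASK

A yellow clamp strap has slid under the low slatted rack. Draw the rake out of its cubby by the blade and lay it flat in the open, well away from the cubby; then take it by its wooden handle, reach in under the rack with it and drag the strap right out onto the open bench in front, with no finger on the strap while it is under there. Lay the rake flat on the bench clear of the rack and put the strap flat in the empty half of the blue tray, neither thrown nor dropped, leaving its twin and everything else on the bench where they are.

Things in the scene. Friction and masses are not known exactly. Their poses are not given: they have to be found in the camera images.
- rake: flat rake, 187 mm, 120 g. Origin on the underside below the handle's middle, x along the rake to the head, z up. Handle: dark wooden block, 50 long (x -25..25) x 22 wide x 42 mm tall. Aluminium blade: x 25..150, 26 wide, 6 thick, level, 23..29 mm above the underside: it passes over the strap. Centre of mass near x = 83. It starts with the handle inside the cubby, within 6 mm of its centre; from x = 50 on it sticks out
- rake_head (a point): centre of the rake's orange crosshead, at rake x = 156, 14.5 mm above the underside; the head spans x 150..162, is 70 mm wide (y -35..35) and reaches from the underside (on the bench) to 29 mm up; its face towards the handle (x = 150) does the dragging
- cubby: plywood cubby fixed to the bench, without a floor: 85 deep (x) x 110 wide (y) x 62 mm tall, walls and top 8 mm, inside 94 wide and 54 mm high. Origin on the bench at its centre; it is open only towards its own -x, the mouth lies at x = -42
- rack: low slatted steel rack fixed to the bench, 180 deep (x) x 340 wide (y) x 50 mm tall, origin on the bench at its centre. Open only towards its -x (front edge at x = -90); free height beneath 42 mm; 6 mm side plates at y = +-167, back plate at x = 87. Top of 5 mm bars along x with 21 mm gaps, through which the strap is seen
- strap: yellow slotted clamp strap, 90 (x) x 28 (y) x 16 mm (z), 190 to 310 g, 50 x 10 mm slot through it. Origin at the centre of its underside, x along its length. It starts flat on the bench under the rack, its middle 55 to 75 mm behind the front edge and up to 65 mm either side of the rack's centre line, its length within 0.4 rad of the rack's y axis
- tray: low blue tray fixed to the bench, 150 (x) x 195 (y) x 22 mm tall, walls and floor 4 mm, parted by one 4 mm wall along its x into two halves, each 142 x 91 mm inside. Origin under its centre
- tray_empty (a point): middle of the floor of the tray's empty half (at tray x = 0, y = +48 mm), 4 mm above the bench; its axes are the tray's
- twin: second yellow strap just like the first, lying in the tray's other half (y below 0 of the tray)
- tape_roll: bystander: roll of cream tape lying flat, 90 mm across, 25 mm tall
- bead_jar: bystander: red jar with a white cap, 60 mm across, 75 mm tall
- tub: bystander: small white open tub, 60 mm across, 45 mm tall
- spray_bottle: bystander: white bottle with a blue cap, 60 mm across, 150 mm tall
- screwdriver: bystander: screwdriver lying on the bench, 180 mm long, origin near the middle
- can: bystander: steel can, 48 mm across, 70 mm tall, standing on a back corner of the rack
There are look-alikes about, which are no part of the job. What is shaped like the rake but red or turquoise is not meant.

How it is judged:
By the outcome, as a careful person would: the job done as asked, in the order asked, and still so for the second after the job is handed in, with the robot touching nothing.
It also fails if it takes over 72 s, if anything falls off the work surface, if the arm or the gripper's body presses on something with over 40 N, if the wrist force passes 120 N, or if a joint passes its speed limit or range.

ROBOT

A 6-joint arm with a two-finger parallel gripper is mounted at the origin on the work surface. World frame = base frame: x ahead of the robot, y to its left, z up, the work surface at z = 0. Lengths are in m, angles in rad, forces in N, time in s.
With the tool pointing down it reaches from about 0.3 to 0.75 m from the base axis. Payload 8.5 kg.
Tool frame: the origin (TCP) lies on the centre line of the jaws, within the pads' length; the fingertips stand 11 mm ahead of it and the grasp point (between the pads) lies 8 mm behind it; x points along the fingers, y is the direction in which the jaws open and shut, and the axes are right-handed (so a half turn about x gives the same grasp; the last joint's range is limited). The gripper opens to 88 mm and grips with 3 to 60 N. Pads are 18 mm wide; open, the fingers measure 123 mm over their backs; the gripper's body (75 mm by 187 mm) begins 45 mm behind the grasp point.
Start: joints at [-1.439, 0.381, 1.297, -0, 1.464, -0.215], TCP at [0.187, -0.517, 0.212] pointing down, gripper open.
Joint ranges: [-3.11, 3.11], [-0.89, 2.33], [0.22, 2.48], [-1.42, 4.56], [0.17, 2.85], [-2.88, 2.88]. Speed limits (rad/s): [2.39, 2.39, 3.14, 3.14, 3.14, 3.14].

INTERFACE

Orientations are given as [roll, pitch, yaw] about the fixed x, y, z axes, in that order (R = Rz(yaw) Ry(pitch) Rx(roll)).
In Python, from station import sensors, viewer, robot gives the robot as it stands.
- The arm moves only by the tool drive_tool, never from a script. Its argument "increments" is text: rows parted by semicolons, each of 7 numbers parted by spaces: the turn, a rotation vector about the tool's x, y, z normalised to -1 to 1, where 1 is 180 degrees, then the shift along the tool's x, y, z normalised to -1 to 1, where 1 is 25 mm, then the closure, from 0 (fully open) to 1 (shut). A call has 1 to 20 rows; each row shifts and turns the pose as measured when the row begins, along the tool's axes as they then stand; what a row does not reach is not made up. A row lasts 1/10 s, in which the tool goes at most 50 mm and 8.59 degrees, less where a joint would pass 70% of its speed; a pose out of reach is approached as far as the arm can. A call with a number of a shift or a turn outside -1 to 1 is refused whole. A call with a gripper value outside its range is refused whole. The fingers move at their own pace and stop on an object; "force" is the grip in N (left out, the last holds). Time passes only in rows, so rows that do not move let the fingers close. It gives the time, the measured TCP pose, the force and the opening at its end, in the units of the state.
- sensors.get_obs(): the state, without advancing time (a new reading comes with each control period).
- viewer.read_camera(name): name is "scene" or "top" or "wrist"; returns the picture (400x640x3 uint8, red, green, blue); there is no depth.
- viewer.camera_info(name): a dict with "fovy" (degrees; the focal length in pixels is half the picture's height over the tangent of half this angle, whatever the lens; pixels are square), "cx", "cy" (the principal point, pixels), "T" (4x4, takes a point from camera to world coordinates). Camera axes: x right, y up, looking along -z (the intrinsics and any distortion apply to the point x, -y, -z); pixel columns grow to the right and rows downward; lengths in m; the calibration is good to about 2 mm. The wrist camera is an equidistant fisheye: a pixel r from the principal point sees the ray r / f radians off the axis. A picture is of the moment at which its call begins: read the wrist's pose just before it. camera_info takes no time and is no camera call; for the wrist camera it gives the pose at the moment of the call.
- robot.close_job(): hands the job in, once; it reports no verdict.
Trained networks look in the newest picture that a camera, given by its name, has taken for a name from the list of things; names that differ only in an ending like _2 or _b are one class to them, and where a whole thing is asked for, a point or a joint stands for the part that bears it (a point fixed in the world has none). Each returns a list of dicts, best first, with "score" (0 to 1); they miss things now and then, are a little off and sometimes report something else, mostly with a low value. They report only what shows in the picture. A call takes as long as a camera call. They do not tell look-alikes from the thing itself.
- viewer.spot_in(camera, thing): "xy" ([column, row] in pixels, amid what is visible of it).
The state is a dict: "t": time; "joints": joint angles; "qvel": joint speeds; "tau": joint torques, N m; "eef_pos": TCP position; "eef_rot": TCP orientation; "contact_force": force on the tool from outside, world axes, zero at the start; "torque": the same for the moment, N m; "width": finger opening in m.
Only numpy, scipy, OpenCV 4.12 (cv2) and the standard library are available. Lean on these libraries where they do the work, as an engineer would, in place of code of your own. Each camera call takes 0.05 s, during which the arm holds its last target.

## Working session

There is one attempt and no reset: what is moved stays moved. The work goes in short steps, Python scripts to look and compute and a tool call to move; the robot and the scene stay as the last step left them, time stands still between calls to the robot, and variables do not carry over. Pictures are saved under pics/ and viewed, and the job is handed in when it is done.

Besides the shell and the picture viewer there is one more tool, called after "Request:" as name(argument=value, ...), one argument or row to a line, values as JSON. drive_tool: Moves the arm, as the interface text tells. Its arguments: {"type":"object","properties":{"increments":{"type":"string"},"force":{"type":"number"}},"required":["increments"]}

```bash
ls; mkdir -p pics; python3 - <<'E'
from station import sensors, viewer, robot
import cv2
print(sensors.get_obs())
for n in ("scene","top","wrist"):
    im=viewer.read_camera(n); cv2.imwrite(f"pics/a_{n}.png",im[:,:,::-1]); i=viewer.camera_info(n); print(n,i)
E
```

```text
pics
{'t': 0.0, 'joints': array([-1.43931846e+00,  3.81195447e-01,  1.29826566e+00,  2.06460222e-05,
        1.46363384e+00, -2.15320581e-01]), 'qvel': array([-6.69276788e-04,  9.64286956e-04,  1.31847090e-05,  4.46666886e-04,
        1.51445358e-03, -1.00590720e-03]), 'tau': array([ 1.04282663e-05, -4.37931347e+01, -2.24554861e+01,  7.13439938e-02,
        3.53015552e-02, -9.15099599e-05]), 'eef_pos': array([ 0.18688695, -0.51692299,  0.21153646]), 'eef_rot': array([-1.799778  ,  1.56929389,  1.68861088]), 'contact_force': array([ 0.43709202, -0.45729066, -0.22932163]), 'torque': array([0.02365736, 0.04209076, 0.03155322]), 'width': 0.08823430196922535}
scene {'fovy': 54.17042241513264, 'cx': 327.2362397900638, 'cy': 197.45781356827067, 'T': array([[ 0.20782302, -0.6792122 ,  0.70390367,  1.36268746],
       [ 0.97799422,  0.15778463, -0.13649661, -0.15474069],
       [-0.01835502,  0.71678086,  0.69705688,  0.92363117],
       [ 0.        ,  0.        ,  0.        ,  1.        ]])}
top {'fovy': 43.41490203973298, 'cx': 326.2996264801121, 'cy': 203.24568566655967, 'T': array([[ 0.02563108,  0.98584338, -0.16569813,  0.2669756 ],
       [-0.99962892,  0.02374615, -0.01334705,  0.02826609],
       [-0.0092234 ,  0.16597874,  0.9860862 ,  1.44935923],
       [ 0.        ,  0.        ,  0.        ,  1.        ]])}
wrist {'fovy': 65.70646984690485, 'cx': 310.88962353517064, 'cy': 201.64269237502612, 'T': array([[ 3.40481731e-01,  9.00721134e-01,  2.69765879e-01,
         2.56596616e-01],
       [-9.40250981e-01,  3.26329345e-01,  9.71455116e-02,
        -4.92986384e-01],
       [-5.31507391e-04, -2.86723905e-01,  9.58013110e-01,
         3.84659420e-01],
       [ 0.00000000e+00,  0.00000000e+00,  0.00000000e+00,
         1.00000000e+00]])}
```

View pics/a_scene.png

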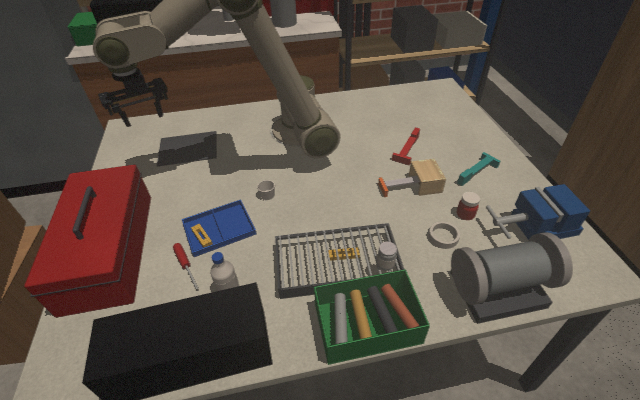

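View pics/a_top.png

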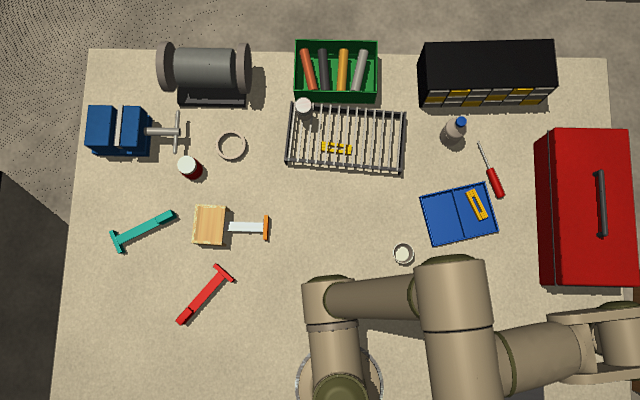

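View pics/a_wrist.png

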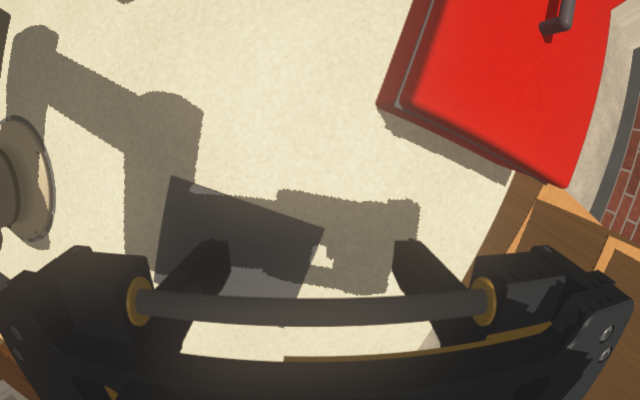

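```bash
cat > h.py <<'E'
import numpy as np, cv2
from station import sensors, viewer, robot
from scipy.spatial.transform import Rotation as Rn
def K(i): return 200/np.tan(np.radians(i['fovy'])/2)
def w2p(i,P):
    P=np.atleast_2d(P); T=i['T']; c=(P-T[:3,3])@T[:3,:3]; d=np.c_[c[:,0],-c[:,1],-c[:,2]]
    return np.c_[i['cx']+K(i)*d[:,0]/d[:,2], i['cy']+K(i)*d[:,1]/d[:,2]]
def p2w(i,uv,z,fish=False):
    uv=np.atleast_2d(uv).astype(float); x=(uv-[i['cx'],i['cy']])/K(i)
    if fish:
        r=np.linalg.norm(x,axis=1,keepdims=True); s=np.where(r>1e-9,np.sin(r)/np.maximum(r,1e-9),1); d=np.c_[x*s,np.cos(r)]
    else: d=np.c_[x,np.ones(len(x))]
    d=np.c_[d[:,0],-d[:,1],-d[:,2]]@i['T'][:3,:3].T; o=i['T'][:3,3]
    t=(z-o[2])/d[:,2]; return (o+d*t[:,None])
def w2pf(i,P):
    P=np.atleast_2d(P); T=i['T']; c=(P-T[:3,3])@T[:3,:3]; d=np.c_[c[:,0],-c[:,1],-c[:,2]]
    rho=np.linalg.norm(d[:,:2],axis=1); th=np.arctan2(rho,d[:,2]); return np.array([i['cx'],i['cy']])+K(i)*d[:,:2]*(th/np.maximum(rho,1e-9))[:,None]
def R(o=None):
    o=o or sensors.get_obs(); return Rn.from_euler('xyz',o['eef_rot']).as_matrix()
E
python3 - <<'E'
from h import *
i=viewer.camera_info("top"); s=viewer.camera_info("scene")
im=viewer.read_camera("top")
for th in ["rake","rake_head","cubby","rack","strap","tray","twin","tape_roll","bead_jar","tub","spray_bottle","screwdriver","can"]:
    r=viewer.spot_in("top",th); print(th,[(np.round(a['xy'],1).tolist(),round(a['score'],2),np.round(p2w(i,a['xy'],0.02)[0,:2],3).tolist()) for a in r[:4]])
im=cv2.imread("pics/a_top.png")
cv2.imwrite("pics/c1.png",cv2.resize(im[190:260,180:290],None,fx=7,fy=7,interpolation=cv2.INTER_CUBIC))
cv2.imwrite("pics/c2.png",cv2.resize(im[90:180,280:410],None,fx=6,fy=6,interpolation=cv2.INTER_CUBIC))
cv2.imwrite("pics/c3.png",cv2.resize(im[170:255,410:510],None,fx=7,fy=7,interpolation=cv2.INTER_CUBIC))
E
```

```text
rake [([247.7, 227.0], 0.76, [0.433, 0.271]), ([202.7, 291.6], 0.63, [0.247, 0.388]), ([134.5, 231.4], 0.6, [0.412, 0.596])]
rake_head [([138.2, 228.7], 0.87, [0.42, 0.586]), ([207.9, 292.0], 0.81, [0.247, 0.374]), ([245.1, 226.1], 0.71, [0.435, 0.279])]
cubby []
rack [([303.7, 110.1], 0.74, [0.787, 0.122]), ([346.5, 132.0], 0.63, [0.722, -0.007])]
strap [([339.0, 150.2], 0.75, [0.666, 0.014])]
tray [([454.1, 215.8], 0.87, [0.48, -0.32])]
twin [([474.4, 203.9], 0.83, [0.516, -0.378]), ([190.5, 163.1], 0.71, [0.617, 0.449])]
tape_roll [([238.9, 149.4], 0.89, [0.662, 0.309])]
bead_jar [([190.9, 163.1], 0.94, [0.617, 0.448]), ([455.3, 128.1], 0.55, [0.741, -0.327])]
tub [([403.6, 252.7], 0.82, [0.37, -0.175]), ([455.3, 214.7], 0.51, [0.483, -0.323])]
spray_bottle [([454.4, 127.4], 0.95, [0.743, -0.325])]
screwdriver []
can []
```

View pics/c1.png

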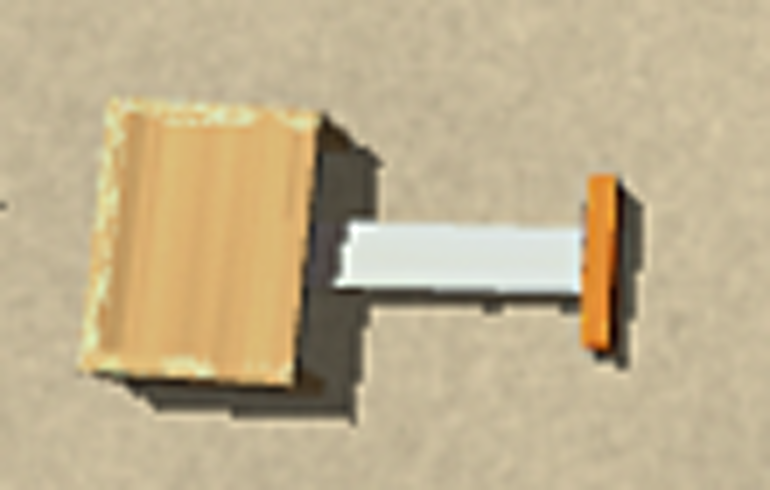

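View pics/c2.png

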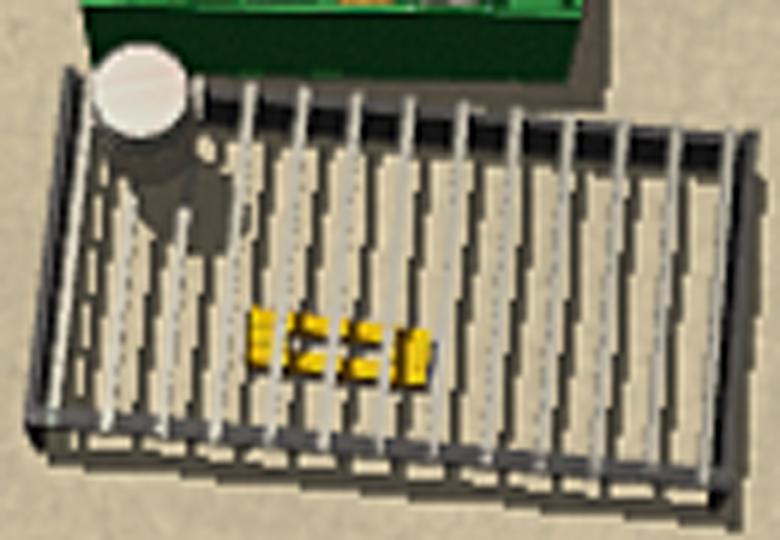

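View pics/c3.png

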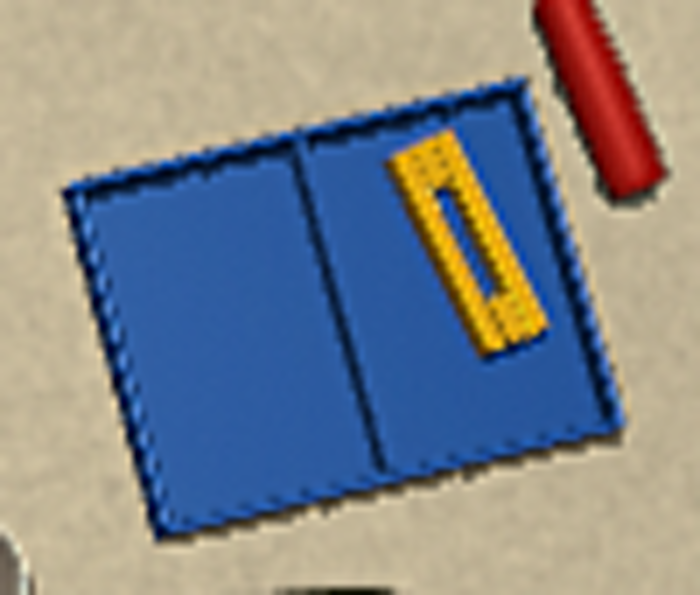

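```bash
python3 - <<'E'
from h import *
i=viewer.camera_info("top"); s=viewer.camera_info("scene")
def c(pts,f,ox,oy): return (np.array(pts,float)+.5)/f-.5+[ox,oy]
np.set_printoptions(precision=4,suppress=True)
print("head top corners",p2w(i,c([(590,175),(615,175),(608,350),(583,350)],7,180,190),.029)[:,:2])
print("blade axis",p2w(i,c([(348,255),(580,260)],7,180,190),.029)[:,:2])
print("cubby top",p2w(i,c([(108,98),(320,113),(296,385),(82,370)],7,180,190),.062)[:,:2])
print("rack top: ",p2w(i,c([(70,70),(757,133),(722,478),(32,412)],6,280,90),.05)[:,:2])
print("strap top",p2w(i,c([(249,308),(433,330),(428,385),(249,366)],6,280,90),.016)[:,:2])
print("tray top",p2w(i,c([(66,190),(525,80),(624,432),(160,538)],7,410,170),.022)[:,:2])
print("twin top",p2w(i,c([(388,158),(452,130),(548,328),(487,357)],7,410,170),.02)[:,:2])
im=cv2.imread("pics/a_scene.png")
cv2.imwrite("pics/s1.png",cv2.resize(im[140:210,360:460],None,fx=7,fy=7,interpolation=cv2.INTER_CUBIC))
cv2.imwrite("pics/s2.png",cv2.resize(im[215:300,265:410],None,fx=5,fy=5,interpolation=cv2.INTER_CUBIC))
E
```

```text
head top corners [[0.4685 0.2252]
 [0.4688 0.2149]
 [0.3971 0.2146]
 [0.3969 0.2247]]
blade axis [[0.4332 0.3223]
 [0.4335 0.2276]]
cubby top [[0.4903 0.4155]
 [0.4863 0.33  ]
 [0.3772 0.3331]
 [0.381  0.4183]]
rack top:  [[ 0.8023  0.1575]
 [ 0.7776 -0.177 ]
 [ 0.6055 -0.1603]
 [ 0.6302  0.1693]]
strap top [[ 0.6942  0.0679]
 [ 0.6851 -0.0229]
 [ 0.6571 -0.0209]
 [ 0.6647  0.0671]]
tray top [[ 0.5323 -0.2191]
 [ 0.5831 -0.4087]
 [ 0.4378 -0.445 ]
 [ 0.39   -0.2564]]
twin top [[ 0.5493 -0.3521]
 [ 0.5617 -0.3787]
 [ 0.48   -0.416 ]
 [ 0.4674 -0.3908]]
```

View pics/s1.png

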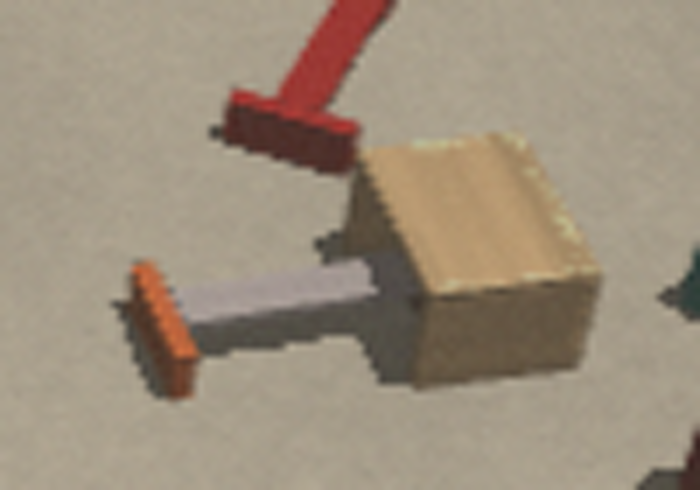

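View pics/s2.png

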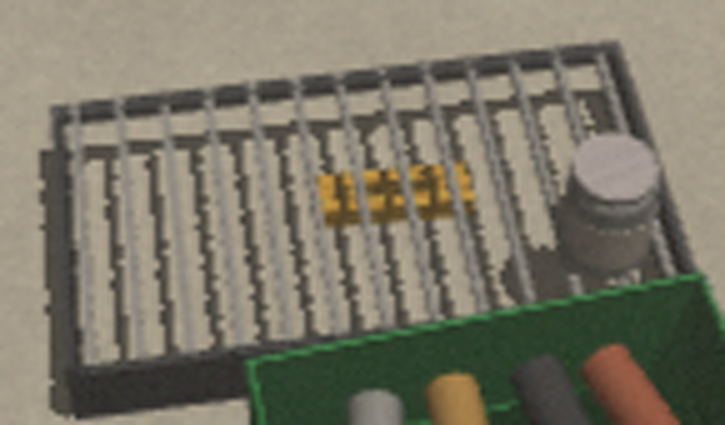

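```bash
cat >> h.py <<'E'
def plan(p,ydir=None):
    """tool-axis shift to p (m) in units of 25mm; roll about tool x to bring tool y to world yaw ydir (rad), norm units; tilt err"""
    o=sensors.get_obs(); r=R(o)
    np.set_printoptions(precision=3,suppress=True)
    tx=r[:,0]; out={}
    if ydir is not None:
        best=None
        for k in (0,np.pi):
            y=np.array([np.cos(ydir+k),np.sin(ydir+k),0]); x=np.array([0,0,-1.]); z=np.cross(x,y)
            rv=Rn.from_matrix(r.T@np.c_[x,y,z]).as_rotvec()
            print("turn opt",rv/np.pi, "deg",np.degrees(np.linalg.norm(rv)))
    d=np.array(p)-o['eef_pos']
    print("t",o['t'],"pos",o['eef_pos'],"yawY",np.arctan2(r[1,1],r[0,1]),"tiltx",tx,"j6",o['joints'][5],"w",o['width'],"F",o['contact_force'])
    print("shift units",r.T@d/0.025,"world d",d)
E
python3 - <<'E'
from h import *
plan([.433,.288,.2],0)
print(R())
E
```

```text
turn opt [-0.39 -0.    0.  ] deg 70.1263057580866
turn opt [0.61 0.   0.  ] deg 109.87369425024293
t 0.85 pos [ 0.187 -0.517  0.212] yawY -1.223934927619694 tiltx [-0.  0. -1.] j6 -0.21534181176921688 w 0.08810804602732818 F [-0.006  0.064 -0.409]
shift units [  0.486 -26.945 -20.205] world d [ 0.246  0.805 -0.012]
[[-0.    0.34 -0.94]
 [ 0.   -0.94 -0.34]
 [-1.   -0.   -0.  ]]
```

Request:
drive_tool(
  increments="-0.045 0 0 0 0 0 0;-0.045 0 0 0 0 0 0;-0.045 0 0 0 0 0 0;-0.045 0 0 0 0 0 0;-0.045 0 0 0 0 0 0;-0.045 0 0 0 0 0 0;-0.045 0 0 0 0 0 0;-0.045 0 0 0 0 0 0;-0.03 0 0 0 0 0 0",
)

```text
t: 1.75
eef_pos: [0.1869, -0.5172, 0.2122]
eef_rot: [0.581, 1.571, -0.939]
contact_force: [0.0, -0.1, -0.2]
width: 0.0882
```

```bash
python3 - <<'E'
from h import *
plan([.433,.288,.2],0)
E
```

```text
turn opt [ 0.016  0.    -0.   ] deg 2.885802437289693
turn opt [-0.984  0.     0.   ] deg 177.11420613176244
t 1.75 pos [ 0.187 -0.517  0.212] yawY 0.05036660808526246 tiltx [ 0. -0. -1.] j6 -1.4896806076826308 w 0.0882293248277461 F [ 0.018 -0.092 -0.19 ]
shift units [  0.486  11.451 -31.673] world d [ 0.246  0.805 -0.012]
```

Request:
drive_tool(
  increments="0 0 0 0 1 -1 0;0 0 0 0 1 -1 0;0 0 0 0 1 -1 0;0 0 0 0 1 -1 0;0 0 0 0 1 -1 0;0 0 0 0 1 -1 0;0 0 0 0 1 -1 0;0 0 0 0 1 -1 0;0 0 0 0 0 -1 0;0 0 0 0 0 -1 0;0 0 0 0 0 -1 0;0 0 0 0 0 -1 0;0 0 0 0 0 -1 0;0 0 0 0 0 -1 0;0 0 0 0 0 -1 0;0 0 0 0 0 -1 0;0 0 0 0 0 -1 0;0 0 0 0 0 -1 0;0 0 0 0 0 -1 0;0 0 0 0 0 -1 0",
)

```text
t: 3.75
eef_pos: [0.3665, 0.0098, 0.212]
eef_rot: [0.924, 1.565, -0.598]
contact_force: [0.3, 0.0, -0.9]
width: 0.0879
```

```bash
python3 - <<'E'
from h import *
plan([.433,.288,.12],0)
E
```

```text
turn opt [ 0.015  0.001 -0.001] deg 2.7882353177265182
turn opt [-0.985  0.002  0.002] deg 177.23111789230302
t 3.75 pos [0.366 0.01  0.212] yawY 0.04833418029776152 tiltx [ 0.005 -0.003 -1.   ] j6 -0.3460240337343412 w 0.0879402797241927 F [ 0.315  0.046 -0.855]
shift units [  3.658   3.179 -10.997] world d [ 0.067  0.278 -0.092]
```

Request:
drive_tool(
  increments="0.015 0 0 0 0.3 -1 0;0 0 0 0 0.3 -1 0;0 0 0 0 0.3 -1 0;0 0 0 0 0.3 -1 0;0 0 0 0 0.3 -1 0;0 0 0 0 0.4 -1 0;0 0 0 0 0.4 -1 0;0 0 0 0 0.4 -1 0;0 0 0 0 0.3 -0.5 0;0 0 0 0 0 0 0",
)

```text
t: 4.75
eef_pos: [0.4415, 0.2349, 0.2129]
eef_rot: [1.216, 1.562, -0.352]
contact_force: [-0.0, 0.6, -0.2]
width: 0.0886
```

```bash
python3 - <<'E'
from h import *
plan([.433,.288,.12],0)
i=viewer.camera_info("wrist"); im=viewer.read_camera("wrist"); im=im[:,:,::-1].copy()
# predicted rake outline (world) overlay
for P,col in [([(.4465,.226,.029),(.4465,.322,.029),(.4205,.322,.029),(.4205,.226,.029)],(0,255,0)),([(.468,.226,.029),(.468,.214,.029),(.398,.214,.029),(.398,.226,.029)],(255,0,255)),([(.4863,.330,.062),(.3772,.333,.062)],(255,255,0))]:
    q=w2pf(i,P); cv2.polylines(im,[np.round(q*8).astype(np.int32)],True,col,1,shift=3)
cv2.imwrite("pics/w1.png",im)
E
```

```text
turn opt [ 0.001  0.001 -0.003] deg 0.5553274194440574
turn opt [-0.999  0.004  0.002] deg 179.83389629928993
t 4.75 pos [0.441 0.235 0.213] yawY 0.0029130277465713706 tiltx [ 0.009 -0.003 -1.   ] j6 0.2527532389801959 w 0.08858547917157494 F [-0.021  0.601 -0.218]
shift units [ 3.705 -0.364 -2.137] world d [-0.008  0.053 -0.093]
```

View pics/w1.png

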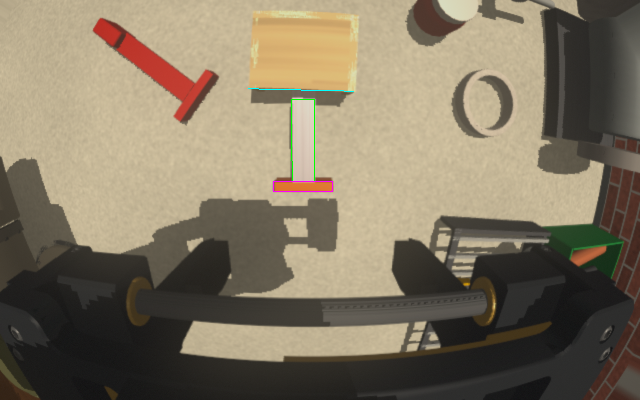

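Request:
drive_tool(
  increments="0 0.001 -0.003 0.5 -0.35 -1 0;0 0 0 0.5 0 -1 0;0 0 0 0.5 0 -0.1 0;0 0 0 0 0 0 0",
)

```text
t: 5.2
eef_pos: [0.4312, 0.285, 0.1749]
eef_rot: [-0.57, 1.57, -2.142]
contact_force: [0.2, 0.1, -0.2]
width: 0.0881
```

```bash
python3 - <<'E'
from h import *
plan([.433,.287,.018],0)
E
```

```text
turn opt [-0.  0.  0.] deg 0.07047225942702193
turn opt [ 1.  0. -0.] deg 179.96131162226425
t 5.2 pos [0.431 0.285 0.175] yawY -0.000675479824993896 tiltx [-0.001 -0.001 -1.   ] j6 0.35580627897569206 w 0.08810572683899127 F [ 0.18   0.05  -0.227]
shift units [ 6.275  0.074 -0.086] world d [ 0.002  0.002 -0.157]
```

Request:
drive_tool(
  increments="0 0 0 1 0.05 -0.05 0;0 0 0 1 0 0 0;0 0 0 1 0 0 0;0 0 0 1 0 0 0;0 0 0 0.8 0 0 0;0 0 0 0.5 0 0 0;0 0 0 0.3 0 0 0;0 0 0 0 0 0 0",
)

```text
t: 6.0
eef_pos: [0.4358, 0.2798, 0.037]
eef_rot: [1.724, 1.562, 0.145]
contact_force: [0.5, 0.5, 0.4]
width: 0.0878
```

```bash
python3 - <<'E'
from h import *
plan([.433,.287,.018],0)
E
```

```text
turn opt [-0.002 -0.    -0.003] deg 0.6593634062713652
turn opt [ 0.998 -0.004  0.001] deg 179.55680197954985
t 6.0 pos [0.436 0.28  0.037] yawY -0.007740804389169651 tiltx [ 0.008  0.001 -1.   ] j6 0.3516134364303471 w 0.08784067918918477 F [0.529 0.497 0.377]
shift units [ 0.761 -0.12  -0.288] world d [-0.003  0.007 -0.019]
```

Request:
drive_tool(
  increments="0 0 -0.003 0.4 -0.12 -0.3 0;0 0 0 0.35 0 0 0;0 0 0 0 0 0 0",
)

```text
t: 6.3
eef_pos: [0.4339, 0.2878, 0.0188]
eef_rot: [2.6, 1.568, 1.021]
contact_force: [-0.6, 0.4, 0.3]
width: 0.0881
```

```bash
python3 - <<'E'
from h import *
plan([.433,.287,.018],0)
E
```

```text
turn opt [-0.003 -0.001 -0.   ] deg 0.5161913497358314
turn opt [ 0.997 -0.001  0.001] deg 179.5127835453182
t 6.3 pos [0.434 0.288 0.019] yawY -0.008505496252144482 tiltx [ 0.002  0.003 -1.   ] j6 0.36420611593451596 w 0.08813680898389202 F [-0.587  0.369  0.348]
shift units [ 0.034 -0.034  0.032] world d [-0.001 -0.001 -0.001]
```

Close on the blade.

Request:
drive_tool(
  increments="0 0 0 0 0 0 1;0 0 0 0 0 0 1;0 0 0 0 0 0 1;0 0 0 0 0 0 1;0 0 0 0 0 0 1;0 0 0 0 0 0 1;0 0 0 0 0 0 1;0 0 0 0 0 0 1",
  force=40,
)

```text
t: 7.1
eef_pos: [0.4343, 0.2881, 0.0198]
eef_rot: [2.34, 1.566, 0.761]
contact_force: [-0.6, -0.3, -0.1]
width: 0.0262
```

Request:
drive_tool(
  increments="0 0 0 -0.15 0 0 1;0 0 0 0 0 0.5 1;0 0 0 0 0 0.8 1;0 0 0 0 0 0.8 1;0 0 0 0 0 0.8 1;0 0 0 0 0 0.8 1;0 0 0 0 0 0.8 1;0 0 0 0 0 0 1",
)

```text
t: 7.9
eef_pos: [0.4327, 0.1679, 0.024]
eef_rot: [2.151, 1.566, 0.573]
contact_force: [0.7, 1.4, 0.0]
width: 0.0002
```

```bash
python3 - <<'E'
from h import *
plan([.46,.0,.08],1.496)
i=viewer.camera_info("wrist"); im=viewer.read_camera("wrist"); im=im[:,:,::-1].copy()
cv2.imwrite("pics/w2.png",im)
E
```

```text
turn opt [-0.478  0.    -0.002] deg 86.11403727256234
turn opt [ 0.522 -0.002 -0.   ] deg 93.88669414989768
t 7.9 pos [0.433 0.168 0.024] yawY -0.006972507820198033 tiltx [ 0.004  0.003 -1.   ] j6 0.11791395152888084 w 0.00022430688895001057 F [0.672 1.359 0.018]
shift units [-2.254  1.149  6.703] world d [ 0.027 -0.168  0.056]
```

View pics/w2.png

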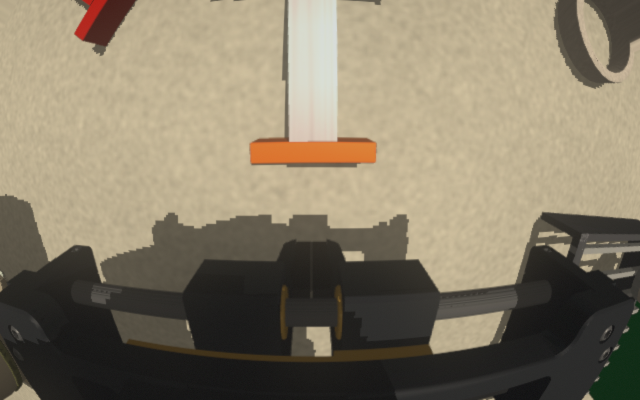

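```bash
python3 - <<'E'
from h import *
i=viewer.camera_info("wrist"); 
print(p2w(i,[(250,141),(376,141),(376,162),(250,163),(288,141),(338,141)],.029,True))
im=viewer.read_camera("scene")[:,:,::-1]
cv2.imwrite("pics/s3.png",cv2.resize(im[100:250,300:480],None,fx=4,fy=4,interpolation=cv2.INTER_CUBIC))
im=viewer.read_camera("top")[:,:,::-1]
cv2.imwrite("pics/t3.png",cv2.resize(im[140:290,170:350],None,fx=4,fy=4,interpolation=cv2.INTER_CUBIC))
E
```

```text
[[0.39972754 0.22647916 0.029     ]
 [0.46895356 0.22609027 0.029     ]
 [0.46933286 0.21431261 0.029     ]
 [0.39921272 0.21419073 0.029     ]
 [0.42068493 0.22597136 0.029     ]
 [0.44784686 0.22581804 0.029     ]]
```

View pics/s3.png

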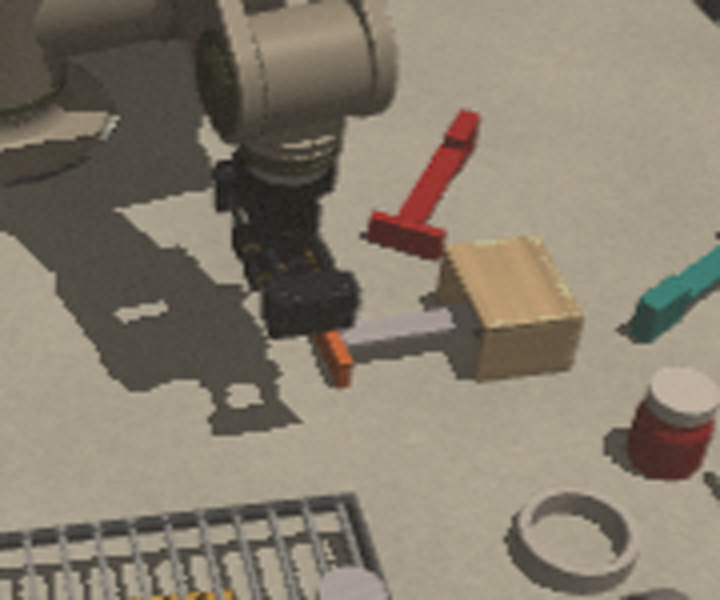

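View pics/t3.png

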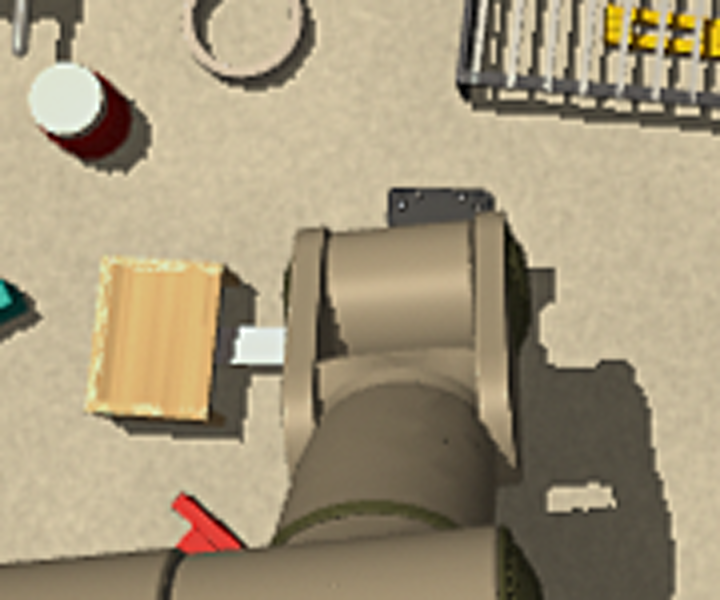

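```bash
python3 - <<'E'
from h import *
o=sensors.get_obs(); r=R(o); p=o['eef_pos']; i=viewer.camera_info("wrist"); print(p)
for a in (0.011,0,-0.008,-0.053): print(a,w2pf(i,p+r[:,0]*a), w2p(viewer.camera_info("scene"),p+r[:,0]*a))
print(i['T'][:3,3]-p, r.T@(i['T'][:3,3]-p))
print(w2p(viewer.camera_info("scene"),[(.433,.22,.029),(.433,.22,0)]))
E
```

```text
[0.43287119 0.17012625 0.02401398]
0.011 [[310.85059075 228.58902721]] [[368.65669188 188.6428595 ]]
0 [[310.86622531 235.30105597]] [[368.82225253 186.2576096 ]]
-0.008 [[310.8787218  240.65606149]] [[368.94386289 184.50555611]]
-0.053 [[310.9735753  281.02072036]] [[369.64744152 174.36902395]]
[-0.00068366  0.07271564  0.1731834 ] [-0.17295112 -0.00020037 -0.07326929]
[[383.05327312 182.94372109]
 [382.37136978 189.18560587]]
```

```bash
python3 - <<'E'
import cv2
im=cv2.imread("pics/w2.png")
cv2.imwrite("pics/w2c.png",cv2.resize(im[130:360,180:440],None,fx=3,fy=2.5,interpolation=cv2.INTER_CUBIC))
E
```

```text
(no output)
```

View pics/w2c.png

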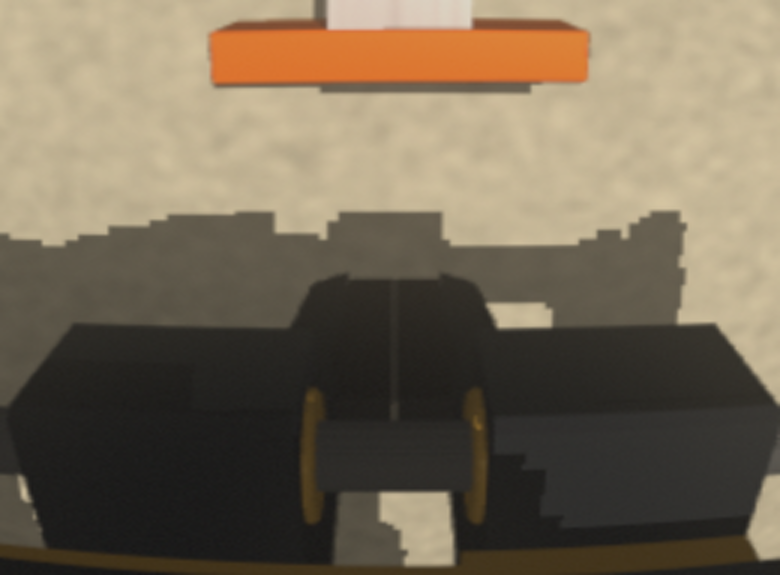

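Request:
drive_tool(
  increments="0 0 0 0.3 0 0 1;0 0 0 0.15 0 0 1;0 0 0 0 0 0 1",
)

```text
t: 8.35
eef_pos: [0.4327, 0.1718, 0.0117]
eef_rot: [2.165, 1.565, 0.592]
contact_force: [-0.2, -0.3, 0.1]
width: 0.0003
```

```bash
python3 - <<'E'
from h import *
plan([.433,.17,0],0)
i=viewer.camera_info("wrist"); im=viewer.read_camera("wrist"); im=im[:,:,::-1].copy()
cv2.imwrite("pics/w4.png",cv2.resize(im[130:360,180:440],None,fx=3,fy=2.5,interpolation=cv2.INTER_CUBIC))
E
```

```text
turn opt [-0.001 -0.001 -0.002] deg 0.37387575610643825
turn opt [ 0.999 -0.003  0.002] deg 179.87380603323246
t 8.35 pos [0.433 0.172 0.012] yawY -0.002211264061673121 tiltx [ 0.005  0.003 -1.   ] j6 0.12078699052485714 w 0.0002955573468867997 F [-0.182 -0.312  0.071]
shift units [0.468 0.008 0.075] world d [ 0.    -0.002 -0.012]
```

View pics/w4.png

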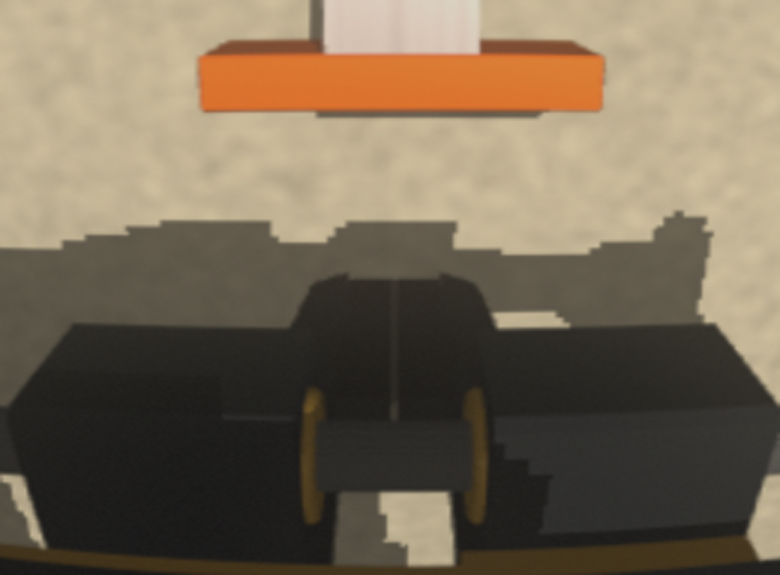

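Request:
drive_tool(
  increments="0 0 0 0.3 0 0 1;0 0 0 0.3 0 0 1;0 0 0 0 0 0 1",
)

```text
t: 8.7
eef_pos: [0.4327, 0.1723, -0.0045]
eef_rot: [2.165, 1.565, 0.593]
contact_force: [-0.3, 0.7, -2.1]
width: 0.0006
```

Request:
drive_tool(
  increments="0 0 0 0.15 0 0 1;0 0 0 0.15 0 0 1;0 0 0 0.1 0 0 1;0 0 0 0.05 0 0 1",
)

```text
t: 9.1
eef_pos: [0.4329, 0.1723, -0.0169]
eef_rot: [2.182, 1.565, 0.61]
contact_force: [0.7, 0.4, -0.6]
width: 0.0006
```

Request:
drive_tool(
  increments="0 0 0 0.12 0 0 1;0 0 0 0.08 0 0 1;0 0 0 0.08 0 0 1;0 0 0 0.08 0 0 1",
)

```text
t: 9.5
eef_pos: [0.4332, 0.1724, -0.0263]
eef_rot: [2.127, 1.564, 0.555]
contact_force: [-7.0, -1.0, 39.0]
width: 0.0004
```

```bash
python3 - <<'E'
from h import *
plan([.433,.17,0],0)
i=viewer.camera_info("wrist"); im=viewer.read_camera("wrist"); im=im[:,:,::-1].copy()
cv2.imwrite("pics/w5.png",cv2.resize(im[100:360,180:440],None,fx=3,fy=2.3,interpolation=cv2.INTER_CUBIC))
E
```

```text
turn opt [-0.001 -0.001 -0.002] deg 0.3978273172775884
turn opt [ 0.999 -0.003  0.002] deg 179.90698080327877
t 9.5 pos [ 0.433  0.172 -0.026] yawY -0.0016337229380770303 tiltx [ 0.006  0.004 -1.   ] j6 0.12061433176860716 w 0.00035706757928860133 F [-6.994 -1.035 39.019]
shift units [-1.052 -0.001  0.091] world d [-0.    -0.002  0.026]
```

View pics/w5.png

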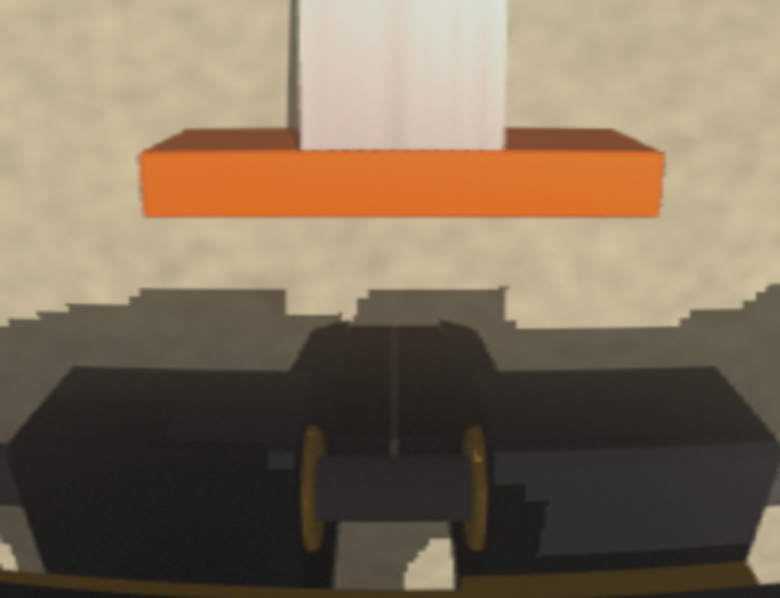

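Request:
drive_tool(
  increments="0 0 0 -0.5 0 0 0;0 0 0 -1 0 0 0;0 0 0 -0.8 0 0 0;0 0 0 0 0 -0.8 0;0 0 0 0 0 -1 0;0 0 0 0 0 -1 0;0 0 0 0 0 -1 0;0 0 0 0 0 -0.4 0;0 0 0 0 0 0 0;0 0 0 0 0 0 0",
)

```text
t: 10.55
eef_pos: [0.4331, 0.2797, 0.0337]
eef_rot: [2.108, 1.564, 0.534]
contact_force: [-0.3, 0.4, 0.6]
width: 0.0783
```

```bash
cat >> h.py <<'E'
_p=plan
def plan(p,ydir=None):  # p = wanted TRUE tcp; reported eef z is 36 mm low (bench contact found)
    _p(np.array(p)-[0,0,.036],ydir)
E
python3 - <<'E'
from h import *
plan([.433,.287,.018],0)
E
```

```text
turn opt [-0.001 -0.001 -0.002] deg 0.4243289953627479
turn opt [ 0.999 -0.003  0.002] deg 179.82682433970294
t 10.55 pos [0.433 0.28  0.034] yawY -0.0030325548164947696 tiltx [ 0.006  0.003 -1.   ] j6 0.34491663081288754 w 0.07825416445959116 F [-0.266  0.427  0.57 ]
shift units [ 2.067 -0.016 -0.285] world d [-0.     0.007 -0.052]
```

Request:
drive_tool(
  increments="0 -0.001 -0.002 0.3 0 -0.28 0;0 0 0 0.7 0 0 0;0 0 0 0.5 0 0 0;0 0 0 0.3 0 0 0;0 0 0 0.1 0 0 0;0 0 0 0 0 0 0",
)

```text
t: 11.15
eef_pos: [0.4338, 0.2842, -0.017]
eef_rot: [-1.233, 1.568, -2.812]
contact_force: [-0.6, -0.6, 0.6]
width: 0.0878
```

```bash
python3 - <<'E'
from h import *
plan([.433,.287,.018],0)
E
```

```text
turn opt [-0.003  0.     0.001] deg 0.49505750549046795
turn opt [ 0.997  0.001 -0.   ] deg 179.53349665401652
t 11.15 pos [ 0.434  0.284 -0.017] yawY -0.008143334678765188 tiltx [-0.003 -0.001 -1.   ] j6 0.3595387425060393 w 0.08782462693752849 F [-0.561 -0.608  0.602]
shift units [ 0.04  -0.034 -0.11 ] world d [-0.001  0.003 -0.001]
```

Request:
drive_tool(
  increments="0 0 0 0 0 -0.1 1;0 0 0 0 0 0 1;0 0 0 0 0 0 1;0 0 0 0 0 0 1;0 0 0 0 0 0 1;0 0 0 0 0 0 1;0 0 0 0 0 0 1;0 0 0 0 0 0 1;0 0 0 0 0 0 1;0 0 0 0 0 0 1;0 0 0 0 0 0 1;0 0 0 0 0 0 1",
  force=40,
)

```text
t: 12.35
eef_pos: [0.4347, 0.2872, -0.0153]
eef_rot: [2.808, 1.571, 1.229]
contact_force: [-0.2, 0.7, 0.3]
width: 0.0252
```

Request:
drive_tool(
  increments="0 0 0 -0.15 0 0 1;0 0 0 0 0 0.3 1;0 0 0 0 0 0.5 1;0 0 0 0 0 0.5 1;0 0 0 0 0 0.5 1;0 0 0 0 0 0.5 1;0 0 0 0 0 0.5 1;0 0 0 0 0 0 1",
)

```text
t: 13.15
eef_pos: [0.4335, 0.2098, -0.0116]
eef_rot: [-1.09, 1.569, -2.671]
contact_force: [0.2, 0.3, -1.4]
width: 0.0252
```

```bash
python3 - <<'E'
from h import *
plan([.46,.0,.08],1.496)
i=viewer.camera_info("wrist"); im=viewer.read_camera("wrist"); im=im[:,:,::-1].copy()
cv2.imwrite("pics/w6.png",im)
E
```

```text
turn opt [-0.479 -0.     0.   ] deg 86.25795347641302
turn opt [0.521 0.    0.   ] deg 93.74210505860519
t 13.15 pos [ 0.433  0.21  -0.012] yawY -0.009485167797387332 tiltx [-0.001 -0.001 -1.   ] j6 0.21434723833276548 w 0.025204433582567534 F [ 0.23   0.342 -1.359]
shift units [-2.218  1.138  8.383] world d [ 0.027 -0.21   0.056]
```

View pics/w6.png

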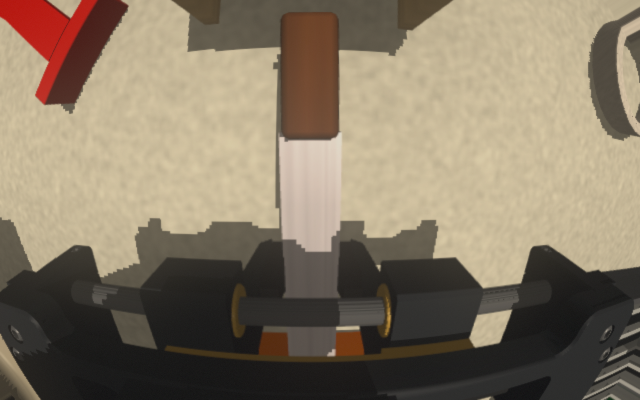

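Request:
drive_tool(
  increments="0 0 0 0 0 0.5 1;0 0 0 -0.3 0 0.8 1;0 0 0 -0.5 0 0.8 1;0 0 0 -0.4 0 0.8 1;0 0 0 0 0 0.8 1;0 0 0 0 0 0.8 1;0 0 0 0 0.3 0.8 1;0 0 0 0 0.4 0.8 1;0 0 0 0 0.3 0.8 1;0 0 0 0 0 0.8 1;0 0 0 0 0 0.8 1;0 0 0 0 0 0.5 1;0 0 0 0 0 0 1",
)

```text
t: 14.5
eef_pos: [0.4574, -0.0269, 0.0198]
eef_rot: [0.883, 1.569, -0.689]
contact_force: [-0.5, 1.1, -1.9]
width: 0.0247
```

Request:
drive_tool(
  increments="-0.04 0 0 0 0 0 1;-0.045 0 0 0 0 0 1;-0.045 0 0 0 0 0 1;-0.045 0 0 0 0 0 1;-0.045 0 0 0 0 0 1;-0.045 0 0 0 0 0 1;-0.045 0 0 0 0 0 1;-0.045 0 0 0 0 0 1;-0.045 0 0 0 0 0 1;-0.04 0 0 0 0 0 1;-0.02 0 0 0 0 0 1;0 0 0 0 0 0 1",
)

```text
t: 15.7
eef_pos: [0.4548, -0.0205, 0.0196]
eef_rot: [1.576, 1.57, 1.516]
contact_force: [0.0, -0.3, -0.9]
width: 0.0252
```

```bash
python3 - <<'E'
from h import *
plan([.459,-.027,.021],1.496)
i=viewer.camera_info("top"); im=viewer.read_camera("scene"); im=im[:,:,::-1].copy()
cv2.imwrite("pics/s7.png",im)
E
```

```text
turn opt [ 0.005 -0.    -0.   ] deg 0.8855640525243405
turn opt [-0.995  0.    -0.   ] deg 179.1147317318092
t 15.7 pos [ 0.455 -0.021  0.02 ] yawY 1.5114508459751925 tiltx [ 0.  0. -1.] j6 -1.8182582018514293 w 0.025197884398181655 F [ 0.029 -0.323 -0.904]
shift units [ 1.383 -0.248  0.185] world d [ 0.004 -0.006 -0.035]
```

View pics/s7.png

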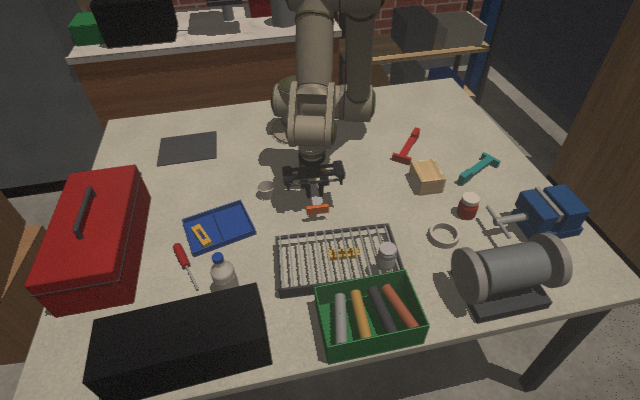

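Request:
drive_tool(
  increments="0.005 0 0 0.4 0 0 1;0 0 0 0.5 0 0 1;0 0 0 0.25 0 0 1;0 0 0 0.1 0 0 1;0 0 0 0.05 0 0 1;0 0 0 0 0 0 1",
)

```text
t: 16.35
eef_pos: [0.4545, -0.0198, -0.0154]
eef_rot: [1.951, 1.57, 1.866]
contact_force: [-1.1, 0.6, 2.6]
width: 0.0248
```

```bash
python3 - <<'E'
from h import *
plan([.459,-.027,.021],1.496)
E
```

```text
turn opt [-0.003 -0.    -0.   ] deg 0.5955959541997572
turn opt [ 0.997 -0.     0.   ] deg 179.40527986093272
t 16.35 pos [ 0.454 -0.02  -0.015] yawY 1.4856201202798531 tiltx [-0.     0.001 -1.   ] j6 -1.79111087835599 w 0.024763141737806818 F [-1.104  0.563  2.577]
shift units [-0.015 -0.273  0.204] world d [ 0.005 -0.007  0.   ]
```

Request:
drive_tool(
  increments="0 0 0 0 0 0 0.4;0 0 0 0 0 0 0.2;0 0 0 0 0 0 0;0 0 0 0 0 0 0;0 0 0 -0.5 0 0 0;0 0 0 -1 0 0 0;0 0 0 -1 0 0 0;0 0 0 -1 0 -0.5 0;0 0 0 -0.5 0 -1 0;0 0 0 0 0 -1 0;0 0 0 0 0 -1 0;0 0 0 0 0 0 0",
)

```text
t: 17.55
eef_pos: [0.3653, -0.0122, 0.0894]
eef_rot: [-0.126, 1.567, -0.212]
contact_force: [0.6, -0.5, -0.3]
width: 0.0879
```

```bash
python3 - <<'E'
from h import *
plan([.366,-.013,.1],1.486)
i=viewer.camera_info("wrist"); im=viewer.read_camera("wrist"); im=im[:,:,::-1].copy()
a=-.076; ex=np.array([np.cos(a),np.sin(a),0]); ey=np.array([-np.sin(a),np.cos(a),0]); O=np.array([.366,-.013,0])
def box(xs,ys,z): return [O+ex*x+ey*y+[0,0,z] for x,y in [(xs[0],ys[0]),(xs[1],ys[0]),(xs[1],ys[1]),(xs[0],ys[1])]]
for b in (box((-25,25),(-11,11),42),box((25,150),(-13,13),29),box((150,162),(-35,35),29)):
    pass
def mm(xs,ys,z): return box(np.array(xs)/1e3,np.array(ys)/1e3,z/1e3)
for b in (mm((-25,25),(-11,11),42),mm((25,150),(-13,13),29),mm((150,162),(-35,35),29)):
    cv2.polylines(im,[np.round(w2pf(i,b)*8).astype(np.int32)],True,(0,255,0),1,shift=3)
cv2.imwrite("pics/w8.png",im)
E
```

```text
turn opt [-0.     0.001  0.   ] deg 0.21933641077099644
turn opt [ 1.     0.    -0.002] deg 179.9294571762275
t 17.55 pos [ 0.365 -0.012  0.089] yawY 1.4847679719014997 tiltx [ 0.004 -0.001 -1.   ] j6 -1.8462163214327434 w 0.08794864992071835 F [ 0.616 -0.468 -0.328]
shift units [ 1.018 -0.029  0.026] world d [ 0.001 -0.001 -0.025]
```

View pics/w8.png

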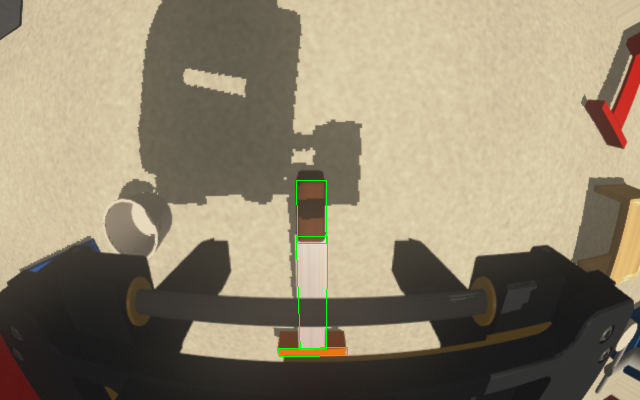

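Request:
drive_tool(
  increments="0 0 0 1 0 0 0;0 0 0 1 0 0 0;0 0 0 1 0 0 0;0 0 0 0.6 0 0 0;0 0 0 0.4 0 0 0;0 0 0 0.2 0 0 0;0 0 0 0 0 0 0",
)

```text
t: 18.3
eef_pos: [0.378, -0.0159, -0.0193]
eef_rot: [-0.221, 1.554, -0.308]
contact_force: [0.3, 0.1, 0.1]
width: 0.0881
```

```bash
python3 - <<'E'
from h import *
plan([.366,-.013,.016],1.494)
E
```

```text
turn opt [-0.003  0.005  0.001] deg 1.1167845776801355
turn opt [ 0.997  0.002 -0.008] deg 179.41599958907764
t 18.3 pos [ 0.378 -0.016 -0.019] yawY 1.483777434281412 tiltx [ 0.016 -0.005 -1.   ] j6 -1.8436163011317528 w 0.08805149596949627 F [0.278 0.119 0.07 ]
shift units [ 0.019  0.075 -0.49 ] world d [-0.012  0.003 -0.001]
```

Request:
drive_tool(
  increments="-0.003 0.005 0.001 0 0.07 -0.3 0;0 0 0 0 0 -0.15 0;0 0 0 0 0 0 0",
)

```text
t: 18.6
eef_pos: [0.3673, -0.0133, -0.0187]
eef_rot: [-0.619, 1.569, -0.696]
contact_force: [-0.3, -0.0, -0.1]
width: 0.0879
```

Request:
drive_tool(
  increments="0 0 0 0 0 0 1;0 0 0 0 0 0 1;0 0 0 0 0 0 1;0 0 0 0 0 0 1;0 0 0 0 0 0 1;0 0 0 0 0 0 1;0 0 0 0 0 0 1;0 0 0 0 0 0 1;0 0 0 0 0 0 1;0 0 0 0 0 0 1;0 0 0 0 0 0 1",
  force=55,
)

```text
t: 19.7
eef_pos: [0.3679, -0.0135, -0.0178]
eef_rot: [-0.399, 1.567, -0.476]
contact_force: [-0.0, -1.8, 0.1]
width: 0.0211
```

```bash
python3 - <<'E'
from h import *
plan([.366,-.013,.016],1.494)
i=viewer.camera_info("top"); im=viewer.read_camera("top"); im=im[:,:,::-1].copy()
cv2.imwrite("pics/t9.png",cv2.resize(im[80:290,270:420],None,fx=4,fy=2.8*1.0,interpolation=cv2.INTER_CUBIC))
im=viewer.read_camera("wrist"); im=im[:,:,::-1].copy()
cv2.imwrite("pics/w9.png",im)
E
```

```text
turn opt [0.    0.001 0.   ] deg 0.22817249014458033
turn opt [-1.    -0.001  0.002] deg 179.98906141358782
t 19.7 pos [ 0.368 -0.014 -0.018] yawY 1.4941880827737675 tiltx [ 0.004 -0.002 -1.   ] j6 -1.8547030396586328 w 0.021104426864032636 F [-0.021 -1.816  0.077]
shift units [ 0.087  0.015 -0.077] world d [-0.002  0.001 -0.002]
```

View pics/t9.png

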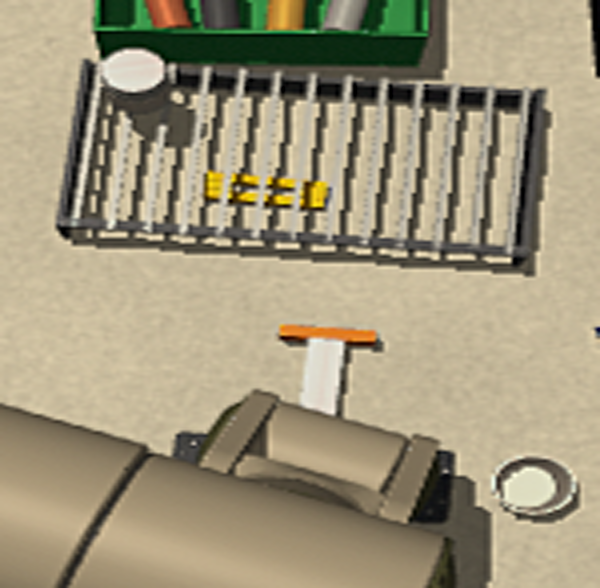

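View pics/w9.png

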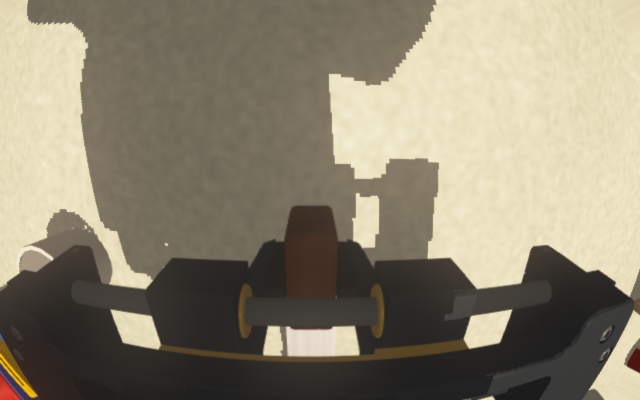

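Request:
drive_tool(
  increments="0 0 0 -0.12 0 0 1;0 0 0 0 -0.5 0 1;0 0 0 0 -0.6 0 1;0 0 0 0 -0.6 0.2 1;0 0 0 0 -0.2 0.5 1;0 0 0 0 0 0.3 1;0 0 0 0 0 0 1",
)

```text
t: 20.5
eef_pos: [0.3887, -0.0638, -0.014]
eef_rot: [-0.623, 1.57, -0.699]
contact_force: [-0.3, 0.5, -1.7]
width: 0.0216
```

```bash
cat >> h.py <<'E'
RC=np.array([.7039,-.0028]); RY=-.075
def rackf(p): 
    c,s=np.cos(RY),np.sin(RY); d=np.array(p)[...,:2]-RC; return np.stack([d[...,0]*c+d[...,1]*s,-d[...,0]*s+d[...,1]*c],-1)
def rackw(q): 
    c,s=np.cos(RY),np.sin(RY); q=np.array(q); return RC+np.stack([q[...,0]*c-q[...,1]*s,q[...,0]*s+q[...,1]*c],-1)
E
python3 - <<'E'
from h import *
o=sensors.get_obs(); print("tcp rack",rackf(o['eef_pos']))
w=rackw([-.147,-.085]); plan([w[0],w[1],.021],1.496)
i=viewer.camera_info("top"); im=viewer.read_camera("top"); im=im[:,:,::-1].copy()
cv2.imwrite("pics/t10.png",cv2.resize(im[80:240,270:430],None,fx=4,fy=4,interpolation=cv2.INTER_CUBIC))
s=viewer.camera_info("scene"); f=cv2.imread("pics/s2.png")
def c(pts,f,ox,oy): return (np.array(pts,float)+.5)/f-.5+[ox,oy]
print("strap from scene",p2w(s,c([(320,175),(470,163),(473,195)],5,265,215),.016)[:,:2], p2w(s,c([(327,228),(474,209)],5,265,215),0)[:,:2])
print("rack scene", rackf(p2w(s,c([(52,105),(617,42)],5,265,215),.05)))
E
```

```text
tcp rack [-0.30970567 -0.08446616]
turn opt [-0.  0.  0.] deg 0.09570363043555728
turn opt [ 1.  0. -0.] deg 179.93514132780666
t 20.5 pos [ 0.389 -0.064 -0.014] yawY 1.4948676449378917 tiltx [ 0.001 -0.001 -1.   ] j6 -1.9598806061207048 w 0.021640401857007687 F [-0.285  0.543 -1.726]
shift units [ 0.045 -0.015  6.508] world d [ 0.162 -0.013 -0.001]
strap from scene [[ 0.661 -0.019]
 [ 0.672  0.069]
 [ 0.695  0.065]] [[ 0.688 -0.02 ]
 [ 0.693  0.066]]
rack scene [[-0.089 -0.17 ]
 [-0.088  0.167]]
```

View pics/t10.png

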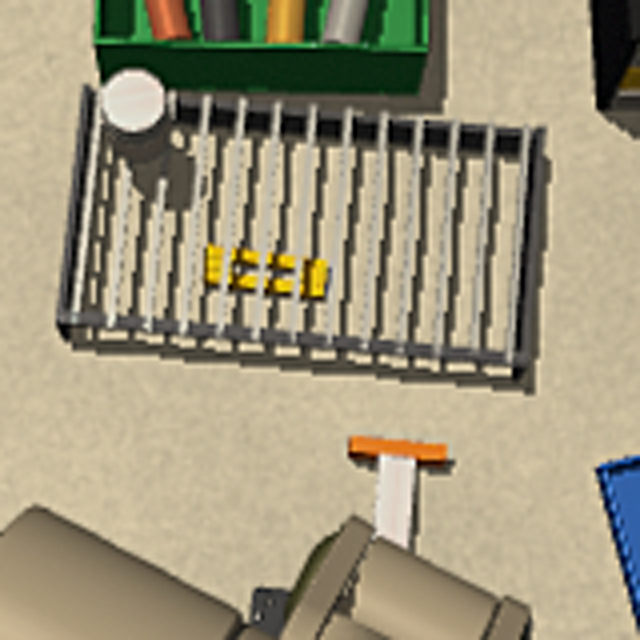

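Request:
drive_tool(
  increments="0 0 0 0 0 0.5 1;0 0 0 0 0 0.6 1;0 0 0 0 0 0.6 1;0 0 0 0 0 0.6 1;0 0 0 0 0 0.6 1;0 0 0 0 0 0.5 1;0 0 0 0 0 0 1",
)

```text
t: 21.25
eef_pos: [0.4705, -0.065, -0.015]
eef_rot: [2.839, 1.563, 2.768]
contact_force: [-0.7, -1.2, -0.5]
width: 0.0216
```

```bash
python3 - <<'E'
from h import *
o=sensors.get_obs(); print("tcp rack",rackf(o['eef_pos']))
w=rackw([-.147,-.085]); plan([w[0],w[1],.021],1.496)
i=viewer.camera_info("scene"); im=viewer.read_camera("scene"); im=im[:,:,::-1].copy()
cv2.imwrite("pics/s11.png",cv2.resize(im[140:300,250:430],None,fx=4,fy=3.6,interpolation=cv2.INTER_CUBIC))
E
```

```text
tcp rack [-0.22805407 -0.07951933]
turn opt [ 0.001 -0.002 -0.001] deg 0.5046135536426783
turn opt [-0.999  0.001 -0.004] deg 179.79395282436542
t 21.25 pos [ 0.471 -0.065 -0.015] yawY 1.4995870430990128 tiltx [-0.007  0.003 -1.   ] j6 -1.8866760101171858 w 0.021554190490454143 F [-0.695 -1.213 -0.488]
shift units [-0.026 -0.232  3.241] world d [ 0.08  -0.012  0.   ]
```

View pics/s11.png

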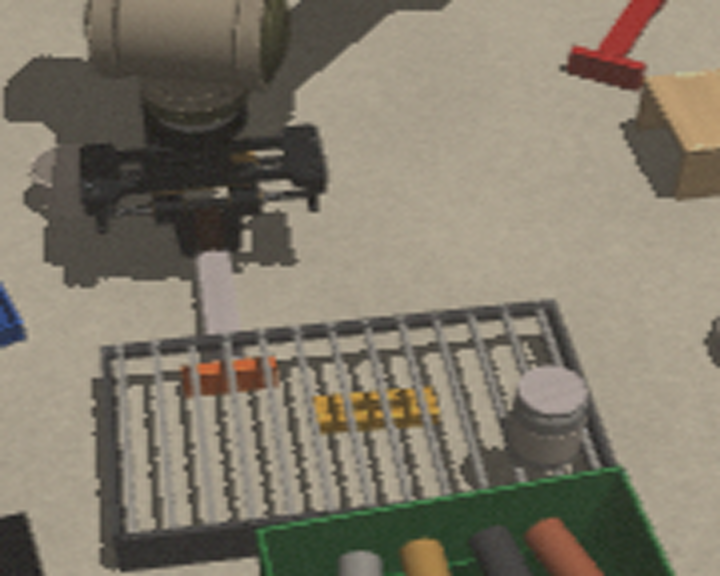

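Request:
drive_tool(
  increments="0 -0.002 -0.001 0 -0.2 0.4 1;0 0 0 0 0 0.6 1;0 0 0 0 0 0.6 1;0 0 0 0 0 0.6 1;0 0 0 0 -0.05 0.6 1;0 0 0 0 0 0.3 1;0 0 0 0 0 0 1",
)

```text
t: 22.0
eef_pos: [0.5457, -0.0769, -0.0161]
eef_rot: [3.109, 1.564, 3.038]
contact_force: [-0.0, -0.1, -1.2]
width: 0.0218
```

```bash
python3 - <<'E'
from h import *
o=sensors.get_obs(); print("tcp rack",rackf(o['eef_pos']))
w=rackw([-.147,.0234]); plan([w[0],w[1],.021],1.496)
i=viewer.camera_info("scene"); im=viewer.read_camera("scene"); im=im[:,:,::-1].copy()
cv2.imwrite("pics/s12.png",cv2.resize(im[140:300,250:430],None,fx=4,fy=3.6,interpolation=cv2.INTER_CUBIC))
E
```

```text
tcp rack [-0.15216008 -0.0857566 ]
turn opt [ 0.001 -0.002 -0.   ] deg 0.41592712392620856
turn opt [-0.999  0.    -0.003] deg 179.8085177191128
t 22.0 pos [ 0.546 -0.077 -0.016] yawY 1.499341337392615 tiltx [-0.006  0.001 -1.   ] j6 -1.8521565786341345 w 0.02184437260394934 F [-0.031 -0.145 -1.218]
shift units [-0.044  4.366  0.222] world d [0.013 0.108 0.001]
```

View pics/s12.png

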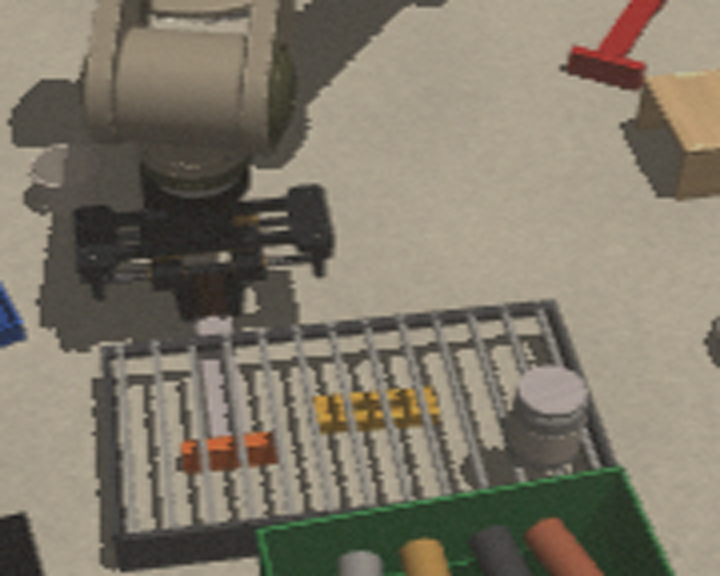

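Request:
drive_tool(
  increments="0 -0.002 0 0 0 0.35 1;0 0 0 0 0.4 0 1;0 0 0 0 0.6 0 1;0 0 0 0 0.6 0 1;0 0 0 0 0.6 0 1;0 0 0 0 0.6 0 1;0 0 0 0 0.6 0 1;0 0 0 0 0.5 0 1;0 0 0 0 0.2 0 1;0 0 0 0 0 0 1",
)

```text
t: 23.05
eef_pos: [0.5591, 0.0374, -0.0162]
eef_rot: [2.768, 1.567, 2.7]
contact_force: [0.2, -1.1, -1.5]
width: 0.0214
```

```bash
python3 - <<'E'
from h import *
o=sensors.get_obs(); print("tcp rack",rackf(o['eef_pos']))
w=rackw([-.31,.0234]); plan([w[0],w[1],.021],1.496)
i=viewer.camera_info("scene"); im=viewer.read_camera("scene"); im=im[:,:,::-1].copy()
cv2.imwrite("pics/s13.png",cv2.resize(im[140:300,250:430],None,fx=4,fy=3.6,interpolation=cv2.INTER_CUBIC))
E
```

```text
tcp rack [-0.14742727  0.02927313]
turn opt [ 0.002 -0.001 -0.   ] deg 0.4506378566436696
turn opt [-0.998  0.001 -0.002] deg 179.6019993316707
t 23.05 pos [ 0.559  0.037 -0.016] yawY 1.5029441199963263 tiltx [-0.003  0.002 -1.   ] j6 -1.6487009134234414 w 0.021449817417302862 F [ 0.218 -1.054 -1.466]
shift units [-0.024 -0.188 -6.505] world d [-0.163  0.006  0.001]
```

View pics/s13.png

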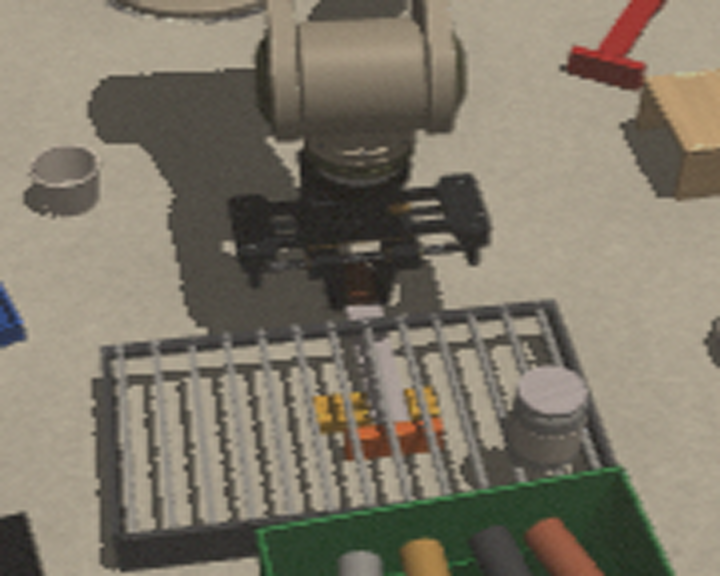

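Request:
drive_tool(
  increments="0.002 0 0 0 -0.22 0 1;0 0 0 0 0 -0.2 1;0 0 0 0 0 -0.4 1;0 0 0 0 0 -0.4 1;0 0 0 0 0 -0.4 1;0 0 0 0 0 -0.4 1;0 0 0 0 0 -0.4 1;0 0 0 0 0 -0.4 1;0 0 0 0 0 0 1",
)

```text
t: 24.0
eef_pos: [0.4872, 0.0339, -0.0157]
eef_rot: [2.787, 1.568, 2.707]
contact_force: [-0.2, -0.9, -1.6]
width: 0.0218
```

```bash
python3 - <<'E'
from h import *
o=sensors.get_obs(); print("tcp rack",rackf(o['eef_pos']))
w=rackw([-.305,.0234]); plan([w[0],w[1],.021],1.496)
i=viewer.camera_info("scene"); im=viewer.read_camera("scene"); im=im[:,:,::-1].copy()
cv2.imwrite("pics/s14.png",cv2.resize(im[140:300,250:430],None,fx=4,fy=3.6,interpolation=cv2.INTER_CUBIC))
E
```

```text
tcp rack [-0.21884471  0.02031512]
turn opt [-0.002 -0.001 -0.   ] deg 0.32553869474181846
turn opt [ 0.998 -0.001  0.001] deg 179.72324045047628
t 24.0 pos [ 0.487  0.034 -0.016] yawY 1.4911681724332857 tiltx [-0.003  0.001 -1.   ] j6 -1.6659626801165512 w 0.02180700972404293 F [-0.158 -0.877 -1.552]
shift units [-0.019  0.107 -3.447] world d [-0.086  0.01   0.001]
```

View pics/s14.png

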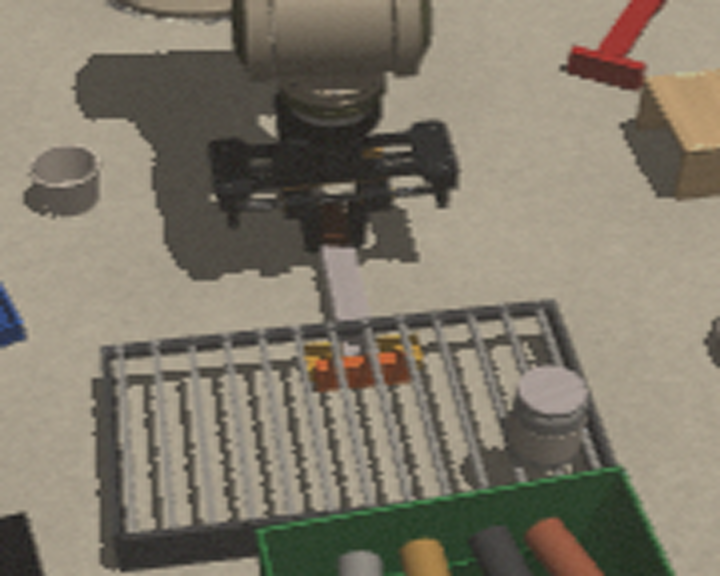

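Strap is being dragged squarely against the head. Continue.

Request:
drive_tool(
  increments="0 0 0 0 0 -0.3 1;0 0 0 0 0 -0.4 1;0 0 0 0 0 -0.4 1;0 0 0 0 0 -0.4 1;0 0 0 0 0 -0.4 1;0 0 0 0 0 -0.4 1;0 0 0 0 0 -0.4 1;0 0 0 0 0 -0.4 1;0 0 0 0 0 -0.3 1;0 0 0 0 0 0 1",
)

```text
t: 25.05
eef_pos: [0.3962, 0.0409, -0.0153]
eef_rot: [1.689, 1.57, 1.609]
contact_force: [-0.5, 0.1, -0.6]
width: 0.0212
```

```bash
python3 - <<'E'
from h import *
o=sensors.get_obs(); print("tcp rack",rackf(o['eef_pos']))
w=rackw([-.305,.0234]); plan([w[0],w[1],.021],1.496)
i=viewer.camera_info("scene"); im=viewer.read_camera("scene"); im=im[:,:,::-1].copy()
cv2.imwrite("pics/s15.png",cv2.resize(im[120:280,250:430],None,fx=4,fy=3.6,interpolation=cv2.INTER_CUBIC))
E
```

```text
tcp rack [-0.31007195  0.02054428]
turn opt [-0.002 -0.    -0.   ] deg 0.3015095422107014
turn opt [ 0.998 -0.     0.   ] deg 179.70227457159655
t 25.05 pos [ 0.396  0.041 -0.015] yawY 1.4908036701030036 tiltx [-0.     0.001 -1.   ] j6 -1.6889875994756511 w 0.021176404035545035 F [-0.476  0.133 -0.595]
shift units [-0.011  0.115  0.202] world d [0.005 0.002 0.   ]
```

View pics/s15.png

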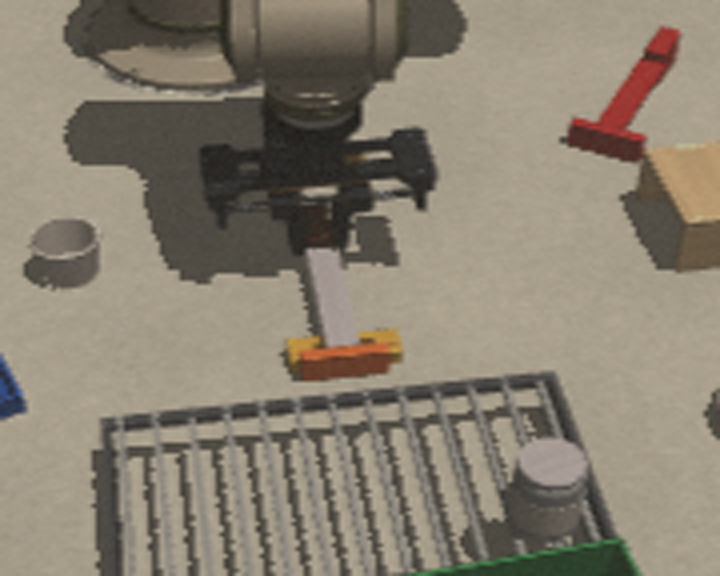

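Request:
drive_tool(
  increments="0 0 0 0 0 0.2 1;0 0 0 -0.3 0 0 1;0 0 0 -0.7 0 0 1;0 0 0 -0.8 0 0 1;0 0 0 -0.7 0 0 1;0 0 0 0 0 0 1;0 0 0 0 0.5 0 1;0 0 0 0 0.8 0 1;0 0 0 0 0.8 0 1;0 0 0 0 0.8 -0.2 1;0 0 0 0 0.8 -0.2 1;0 0 0 0 0.8 -0.2 1;0 0 0 0 0.8 0 1;0 0 0 0 0.5 0 1;0 0 0 0 0 0 1",
)

```text
t: 26.6
eef_pos: [0.4001, 0.191, 0.0468]
eef_rot: [-3.057, 1.567, -3.139]
contact_force: [0.1, -0.0, -1.8]
width: 0.0216
```

```bash
python3 - <<'E'
from h import *
plan([.38,.19,.02],1.496)
i=viewer.camera_info("scene"); im=viewer.read_camera("scene"); im=im[:,:,::-1].copy()
cv2.imwrite("pics/s16.png",cv2.resize(im[120:280,250:430],None,fx=4,fy=3.6,interpolation=cv2.INTER_CUBIC))
E
```

```text
turn opt [-0.002 -0.001  0.   ] deg 0.44992494196005867
turn opt [0.998 0.    0.002] deg 179.59551225847454
t 26.6 pos [0.4   0.191 0.047] yawY 1.4889408428025264 tiltx [-0.003 -0.    -1.   ] j6 -1.3126992073714319 w 0.021591142050327795 F [ 0.11  -0.026 -1.82 ]
shift units [ 2.514 -0.103 -0.788] world d [-0.02  -0.001 -0.063]
```

View pics/s16.png

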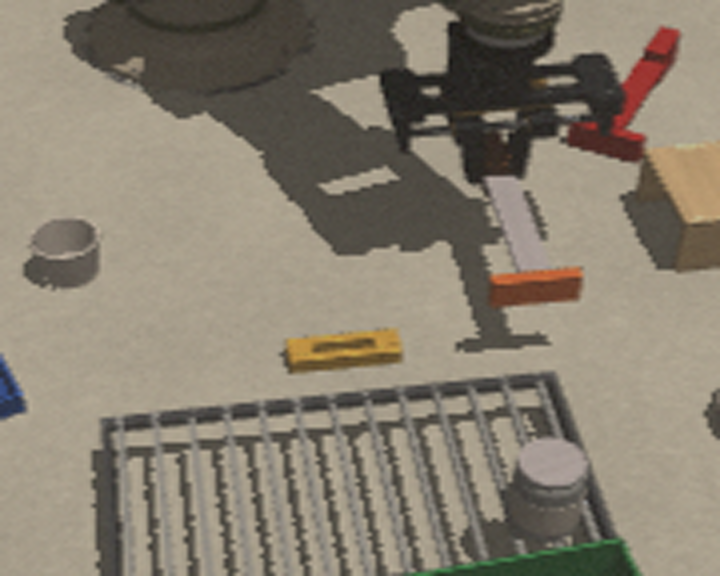

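Request:
drive_tool(
  increments="-0.002 0 0 0.3 0 -0.3 1;0 0 0 0.7 0 -0.2 1;0 0 0 0.7 0 0 1;0 0 0 0.4 0 0 1;0 0 0 0.2 0 0 1;0 0 0 0 0 0 1",
)

```text
t: 27.25
eef_pos: [0.3869, 0.1875, -0.0137]
eef_rot: [-2.853, 1.566, -2.932]
contact_force: [0.4, 0.9, -0.8]
width: 0.0217
```

```bash
python3 - <<'E'
from h import *
plan([.38,.19,.018],1.496)
E
```

```text
turn opt [-0.001 -0.002  0.   ] deg 0.37694471106506117
turn opt [0.999 0.001 0.002] deg 179.76354190262757
t 27.25 pos [ 0.387  0.187 -0.014] yawY 1.4918765985181415 tiltx [-0.005 -0.001 -1.   ] j6 -1.317182033188631 w 0.021669947121471467 F [ 0.359  0.873 -0.825]
shift units [ 0.172  0.079 -0.284] world d [-0.007  0.003 -0.004]
```

Request:
drive_tool(
  increments="0 -0.002 0 0.1 0 0 1;0 0 0 0.06 0 0 1;0 0 0 0.03 0 0 1;0 0 0 0 0 0 1",
)

```text
t: 27.65
eef_pos: [0.3878, 0.187, -0.0176]
eef_rot: [-0.195, 1.566, -0.274]
contact_force: [-0.6, 0.8, -0.4]
width: 0.0215
```

Request:
drive_tool(
  increments="0 0 0 0.04 0 0 1;0 0 0 0.04 0 0 1;0 0 0 0 0 0 1",
)

```text
t: 27.95
eef_pos: [0.3882, 0.1871, -0.0174]
eef_rot: [-0.076, 1.564, -0.155]
contact_force: [-0.2, -0.4, -1.2]
width: 0.0214
```

Request:
drive_tool(
  increments="0 0.002 0 0.1 0 0 1;0 0 0 0.1 0 0 1;0 0 0 0 0 0 1",
)

```text
t: 28.25
eef_pos: [0.3884, 0.1873, -0.017]
eef_rot: [0.032, 1.565, -0.045]
contact_force: [0.4, 0.0, -1.4]
width: 0.0219
```

Request:
drive_tool(
  increments="0 0 0 0.2 0 0 1;0 0 0 0.2 0 0 1",
)

```text
t: 28.45
eef_pos: [0.3899, 0.1874, -0.0205]
eef_rot: [0.079, 1.557, 0.003]
contact_force: [-18.6, -8.5, 87.2]
width: 0.0216
```

```bash
python3 - <<'E'
from h import *
plan([.388,.187,.018],1.496)
i=viewer.camera_info("scene"); im=viewer.read_camera("scene"); im=im[:,:,::-1].copy()
cv2.imwrite("pics/s17.png",cv2.resize(im[130:230,330:430],None,fx=6,fy=6,interpolation=cv2.INTER_CUBIC))
E
```

```text
turn opt [-0.     0.004 -0.   ] deg 0.7701494551936269
turn opt [ 1.    -0.001 -0.007] deg 179.96616447016018
t 28.45 pos [ 0.39   0.187 -0.021] yawY 1.49541649543199 tiltx [ 0.013  0.    -1.   ] j6 -1.318152056738494 w 0.02155089264320277 F [-18.604  -8.533  87.184]
shift units [-0.103 -0.02  -0.075] world d [-0.002 -0.     0.003]
```

View pics/s17.png

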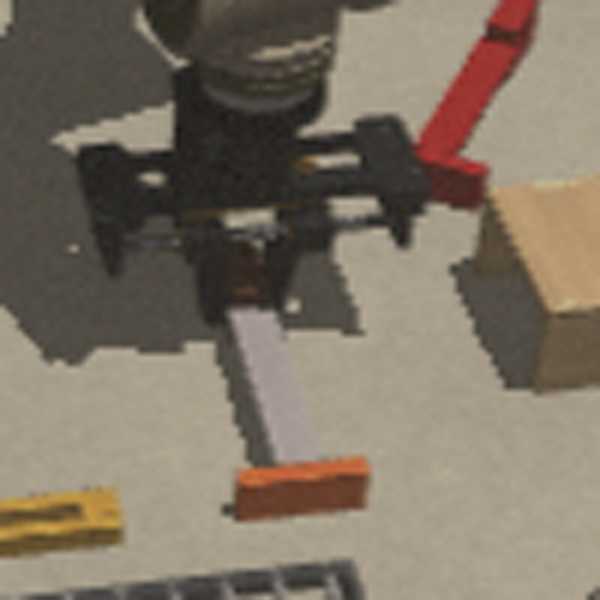

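Request:
drive_tool(
  increments="0 0 0 -0.08 0 0 1;0 0 0 0 0 0 1",
)

```text
t: 28.7
eef_pos: [0.3907, 0.1875, -0.0172]
eef_rot: [0.114, 1.553, 0.039]
contact_force: [-0.8, 0.6, -1.1]
width: 0.0216
```

Request:
drive_tool(
  increments="0 0 0 0 0 0 0.6;0 0 0 0 0 0 0.4;0 0 0 0 0 0 0.3;0 0 0 0 0 0 0.3;0 0 0 0 0 0 0.3;0 0 0 -0.5 0 0 0.3;0 0 0 -1 0 0 0.3;0 0 0 -1 0 0 0.3;0 0 0 -1 0 0 0.3;0 0 0 -1 0 0 0.3;0 0 0 -0.5 0 0 0.3;0 0 0 0 0 0 0.3",
)

```text
t: 29.9
eef_pos: [0.3881, 0.1873, 0.1096]
eef_rot: [0.062, 1.559, -0.014]
contact_force: [0.1, 0.7, -1.2]
width: 0.0619
```

Request:
drive_tool(
  increments="0.04 0 0 0 0 0 0.3;0.045 0 0 0 0 0 0.3;0.045 0 0 0 0 0 0.3;0.045 0 0 0 0 0 0.3;0.045 0 0 0 0 0 0.3;0.045 0 0 0 0 0 0.3;0.045 0 0 0 0 0 0.3;0.045 0 0 0 0 0 0.3;0.045 0 0 0 0 0 0.3;0.045 0 0 0 0 0 0.3;0.03 0 0 0 0 0 0.3;0.01 0 0 0 0 0 0.3;0 0 0 0 0 0 0.3",
)

```text
t: 31.2
eef_pos: [0.383, 0.1861, 0.0975]
eef_rot: [-1.018, 1.563, -2.682]
contact_force: [0.1, 0.3, -0.8]
width: 0.0617
```

```bash
python3 - <<'E'
from h import *
w=rackw([-.174,.021]); print(w); plan([w[0],w[1],.12],-.075)
i=viewer.camera_info("wrist"); im=viewer.read_camera("wrist"); im=im[:,:,::-1].copy()
cv2.imwrite("pics/w18.png",im)
im=viewer.read_camera("top"); im=im[:,:,::-1].copy()
cv2.imwrite("pics/t18.png",im)
E
```

```text
[0.53196267 0.03117873]
turn opt [-0.006  0.001  0.002] deg 1.1385929661587582
turn opt [ 0.994  0.003 -0.002] deg 178.95120401575622
t 31.2 pos [0.383 0.186 0.097] yawY -0.09331845212299887 tiltx [-0.007 -0.003 -1.   ] j6 0.2688283074705502 w 0.061673890759074215 F [ 0.082  0.319 -0.79 ]
shift units [0.519 6.515 5.613] world d [ 0.149 -0.155 -0.013]
```

View pics/w18.png

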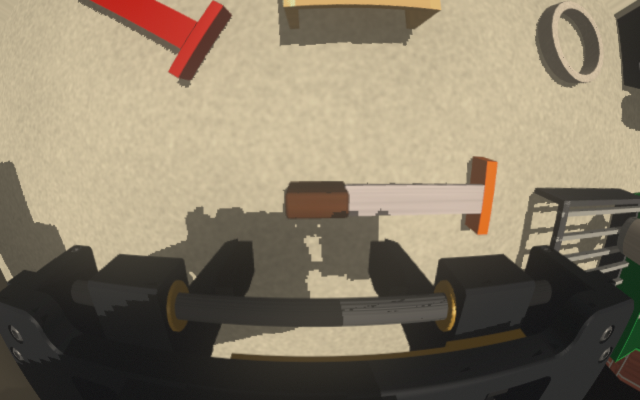

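View pics/t18.png

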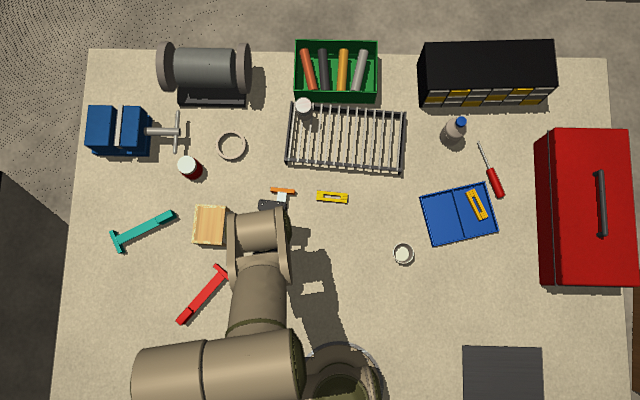

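```bash
python3 - <<'E'
from h import *
i=viewer.camera_info("top"); im=cv2.imread("pics/t18.png")
hsv=cv2.cvtColor(im,cv2.COLOR_BGR2HSV); m=cv2.inRange(hsv,(20,120,100),(35,255,255)); m[:180]=0;m[:, :305]=0; m[:,370:]=0; m[215:]=0
p=np.argwhere(m)[:,::-1]; r=cv2.minAreaRect(p.astype(np.float32)); print(len(p),r)
b=p2w(i,cv2.boxPoints(r),.014); print(b)
c=p2w(i,[r[0]],.014)[0]; print("centre",c)
e=[b[1]-b[0],b[2]-b[1]]; e=max(e,key=np.linalg.norm); print("len",np.linalg.norm(e),"yaw",np.arctan2(e[1],e[0]))
plan([c[0],c[1],.1],-.075)
E
```

```text
243 ((331.5791931152344, 196.20794677734375), (31.0451602935791, 9.45285415649414), 5.7105937004089355)
[[ 0.51883597  0.07884293  0.014     ]
 [ 0.54669101  0.07691534  0.014     ]
 [ 0.53968991 -0.01311793  0.014     ]
 [ 0.51190165 -0.01091132  0.014     ]]
centre [0.52925498 0.03289761 0.014     ]
len 0.09030505816489179 yaw -1.648401479253783
turn opt [-0.005  0.001  0.002] deg 1.064660060842072
turn opt [ 0.995  0.003 -0.002] deg 179.02745214317585
t 31.3 pos [0.383 0.186 0.098] yawY -0.09198714767580211 tiltx [-0.007 -0.003 -1.   ] j6 0.26747801582900044 w 0.06218382045847976 F [ 0.244 -0.445  0.287]
shift units [1.329 6.396 5.56 ] world d [ 0.146 -0.153 -0.034]
```

Request:
drive_tool(
  increments="-0.005 0.001 0.002 0 0.8 0.7 0.4;0 0 0 0 0.9 0.8 0.4;0 0 0 0 0.9 0.8 0.4;0 0 0 0 0.9 0.8 0.4;0 0 0 0 0.9 0.8 0.4;0 0 0 0 0.9 0.8 0.4;0 0 0 0 0.7 0.6 0.4;0 0 0 0 0 0 0.4",
)

```text
t: 32.1
eef_pos: [0.5268, 0.0373, 0.0945]
eef_rot: [-1.324, 1.567, -2.959]
contact_force: [0.4, 0.7, 0.0]
width: 0.0531
```

```bash
python3 - <<'E'
from h import *
plan([.529,.033,.014],-.078)
i=viewer.camera_info("wrist"); im=viewer.read_camera("wrist"); im=im[:,:,::-1].copy()
c=np.array([.529,.033]);a=1.493;u=np.array([np.cos(a),np.sin(a)]);v=np.array([-u[1],u[0]])
b=[np.r_[c+u*x+v*y,.016] for x,y in [(.045,.014),(-.045,.014),(-.045,-.014),(.045,-.014)]]
cv2.polylines(im,[np.round(w2pf(i,b)*8).astype(np.int32)],True,(0,255,0),1,shift=3)
cv2.imwrite("pics/w19.png",im)
E
```

```text
turn opt [0.004 0.    0.001] deg 0.7786981053629745
turn opt [-0.996 -0.002  0.   ] deg 179.24495983130393
t 32.1 pos [0.527 0.037 0.095] yawY -0.06482335600857032 tiltx [-0.003 -0.001 -1.   ] j6 -0.08773868909541478 w 0.053082445475807205 F [0.427 0.663 0.05 ]
shift units [4.661 0.114 0.163] world d [ 0.002 -0.004 -0.117]
```

View pics/w19.png

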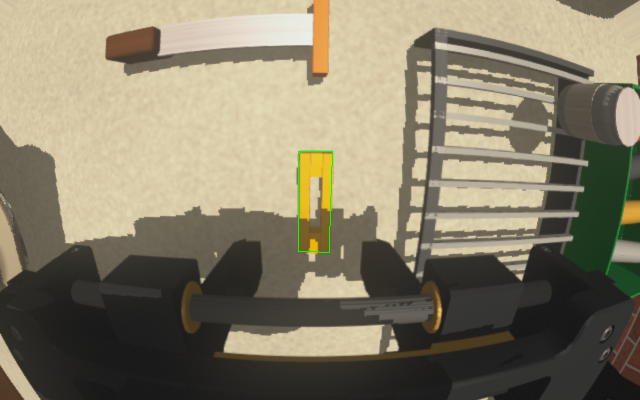

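Request:
drive_tool(
  increments="0.004 0 0 1 0.1 0.15 0.4;0 0 0 1 0 0 0.4;0 0 0 1 0 0 0.4;0 0 0 0.6 0 0 0.4;0 0 0 0.3 0 0 0.4;0 0 0 0 0 0 0.4",
)

```text
t: 32.75
eef_pos: [0.5226, 0.0396, -0.006]
eef_rot: [-1.647, 1.564, 2.996]
contact_force: [0.5, 0.6, -0.2]
width: 0.0529
```

```bash
python3 - <<'E'
from h import *
plan([.529,.033,.014],-.078)
E
```

```text
turn opt [ 0.002 -0.     0.002] deg 0.586549075637013
turn opt [-0.998 -0.003 -0.   ] deg 179.5571784012284
t 32.75 pos [ 0.523  0.04  -0.006] yawY -0.07026956191771917 tiltx [-0.007  0.001 -1.   ] j6 -0.08017359849334113 w 0.052936567060176666 F [ 0.454  0.649 -0.175]
shift units [0.638 0.28  0.246] world d [ 0.006 -0.007 -0.016]
```

Request:
drive_tool(
  increments="0.002 0 0.002 0.3 0.28 0.25 0.4;0 0 0 0.25 0 0 0.4;0 0 0 0.06 0 0 0.4;0 0 0 0 0 0 0.4",
)

```text
t: 33.15
eef_pos: [0.5303, 0.0328, -0.0206]
eef_rot: [1.657, 1.567, 0.01]
contact_force: [-0.3, 0.0, -0.2]
width: 0.0528
```

```bash
python3 - <<'E'
from h import *
plan([.529,.033,.014],-.078)
E
```

```text
turn opt [ 0.001 -0.    -0.001] deg 0.22547535242292802
turn opt [-0.999  0.002 -0.   ] deg 179.8902418437511
t 33.15 pos [ 0.53   0.033 -0.021] yawY -0.07608486284862143 tiltx [ 0.003  0.    -1.   ] j6 -0.08593870961407704 w 0.05284587547235813 F [-0.264  0.041 -0.229]
shift units [ 0.056 -0.054 -0.004] world d [-0.001  0.    -0.001]
```

Tips ~4.5 mm above bench. Grip.

Request:
drive_tool(
  increments="0 0 0 0 -0.05 0 1;0 0 0 0 0 0 1;0 0 0 0 0 0 1;0 0 0 0 0 0 1;0 0 0 0 0 0 1;0 0 0 0 0 0 1;0 0 0 0 0 0 1;0 0 0 0 0 0 1;0 0 0 -0.2 0 0 1;0 0 0 -0.5 0 0 1;0 0 0 -0.8 0 0 1;0 0 0 -0.8 0 0 1;0 0 0 0 0 0 1",
  force=35,
)

```text
t: 34.45
eef_pos: [0.5276, 0.0332, 0.0391]
eef_rot: [2.66, 1.57, 1.013]
contact_force: [0.5, 0.3, -2.9]
width: 0.0276
```

Request:
drive_tool(
  increments="0.04 0 0 0 0 0 1;0.045 0 0 0 0 0 1;0.045 0 0 0 0 0 1;0.045 0 0 0 0 0 1;0.045 0 0 0 0 0 1;0.045 0 0 0 0 0 1;0.045 0 0 0 0 0 1;0.045 0 0 0 0 0 1;0.025 0 0 0 0 0 1;0.01 0 0 0 0 0 1;0 0 0 0 0 0 1",
)

```text
t: 35.55
eef_pos: [0.5218, 0.0341, 0.0295]
eef_rot: [-0.429, 1.556, 2.93]
contact_force: [-0.3, -0.2, -3.2]
width: 0.0273
```

```bash
python3 - <<'E'
from h import *
plan([.473,-.286,.09],-1.309)
E
```

```text
turn opt [-0.014  0.004  0.002] deg 2.6655222881380656
turn opt [ 0.986  0.003 -0.007] deg 177.47019780858741
t 35.55 pos [0.522 0.034 0.03 ] yawY -1.353195164009074 tiltx [-0.014  0.003 -1.   ] j6 1.1908370914546114 w 0.02732541936055697 F [-0.311 -0.182 -3.156]
shift units [-0.99  12.073  4.685] world d [-0.049 -0.32   0.024]
```

Request:
drive_tool(
  increments="-0.014 0.004 0.002 -0.4 0 0 1;0 0 0 -0.4 0 0 1;0 0 0 -0.1 0.6 0.25 1;0 0 0 0 0.9 0.35 1;0 0 0 0 0.9 0.35 1;0 0 0 0 0.9 0.35 1;0 0 0 0 0.9 0.35 1;0 0 0 0 0.9 0.35 1;0 0 0 0 0.9 0.35 1;0 0 0 0 0.9 0.35 1;0 0 0 0 0.9 0.35 1;0 0 0 0 0.9 0.35 1;0 0 0 0 0.9 0.35 1;0 0 0 0 0.6 0.3 1;0 0 0 0 0 0 1",
)

```text
t: 37.05
eef_pos: [0.4877, -0.2486, 0.0516]
eef_rot: [-0.612, 1.563, 2.792]
contact_force: [-0.4, 0.4, -2.8]
width: 0.0277
```

```bash
python3 - <<'E'
from h import *
plan([.473,-.286,.05],-1.309)
i=viewer.camera_info("wrist"); im=viewer.read_camera("wrist"); im=im[:,:,::-1].copy()
C=np.array([.4858,-.3323]);a=.262;u=np.array([np.cos(a),np.sin(a)]);v=np.array([-u[1],u[0]])
for xs,ys,z in [((-.075,.075),(-.0975,.0975),.022),((-.071,.071),(.002,.0935),.004)]:
    b=[np.r_[C+u*x+v*y,z] for x,y in [(xs[0],ys[0]),(xs[1],ys[0]),(xs[1],ys[1]),(xs[0],ys[1])]]
    cv2.polylines(im,[np.round(w2pf(i,b)*8).astype(np.int32)],True,(0,255,0),1,shift=3)
cv2.imwrite("pics/w20.png",im)
im=viewer.read_camera("top"); im=im[:,:,::-1].copy()
cv2.imwrite("pics/t20.png",im)
E
```

```text
turn opt [0.    0.002 0.001] deg 0.4262894060054005
turn opt [-1.    -0.002  0.003] deg 179.9709292620964
t 37.05 pos [ 0.488 -0.249  0.052] yawY -1.3085055675461197 tiltx [-0.007  0.003 -1.   ] j6 0.6233270279657466 w 0.027660630443972215 F [-0.353  0.44  -2.774]
shift units [1.503 1.297 0.947] world d [-0.015 -0.037 -0.038]
```

View pics/w20.png

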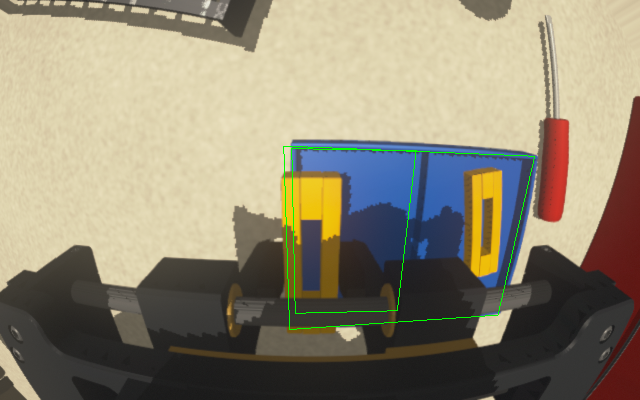

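View pics/t20.png

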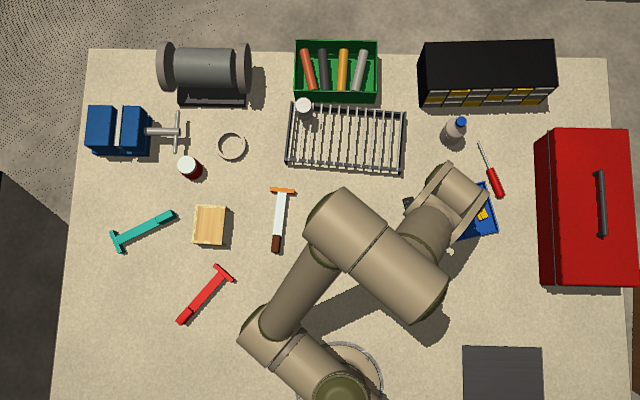

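```bash
python3 - <<'E'
from h import *
i=viewer.camera_info("wrist"); np.set_printoptions(precision=4,suppress=True)
print(p2w(i,[(294,141),(537,155)],.022,True)[:,:2])
im=cv2.imread("pics/w20.png"); cv2.imwrite("pics/w20c.png",cv2.resize(im[130:340,270:550],None,fx=2.8,fy=2.8,interpolation=cv2.INTER_CUBIC))
s=cv2.imread("pics/a_scene.png"); cv2.imwrite("pics/s20c.png",cv2.resize(s[195:260,175:265],None,fx=8,fy=8,interpolation=cv2.INTER_CUBIC))
E
```

```text
[[ 0.5377 -0.2227]
 [ 0.5855 -0.4075]]
```

View pics/w20c.png

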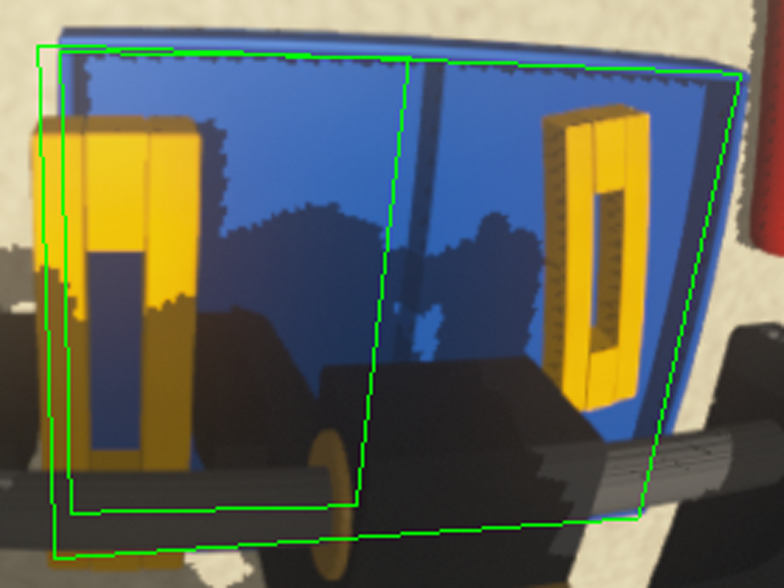

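View pics/s20c.png

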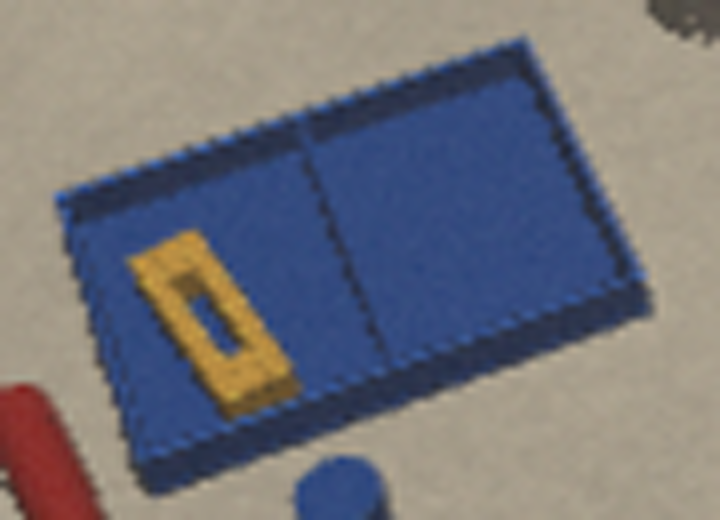

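```bash
python3 - <<'E'
from h import *
i=viewer.camera_info("scene"); np.set_printoptions(precision=4,suppress=True)
def c(pts,f,ox,oy): return (np.array(pts,float)+.5)/f-.5+[ox,oy]
q=p2w(i,c([(645,272),(140,462),(58,195),(525,38)],8,175,195),.022)[:,:2]; print(q,q.mean(0))
u=(q[0]-q[3]+q[1]-q[2]); print(np.arctan2(u[1],u[0]))
C=q.mean(0);a=.262; print("empty",C+.048*np.array([-np.sin(a),np.cos(a)]))
E
```

```text
[[ 0.5361 -0.2223]
 [ 0.5873 -0.4096]
 [ 0.4434 -0.4462]
 [ 0.3956 -0.2608]] [ 0.4906 -0.3347]
0.2582255010163415
empty [ 0.4782 -0.2884]
```

Request:
drive_tool(
  increments="0 0.002 0.001 0 0.6 0.3 1;0 0 0 0 0.7 0.3 1;0 0 0 0 0.1 0.1 1;0 0 0 0 0 0 1",
)

```text
t: 37.55
eef_pos: [0.4803, -0.2829, 0.0514]
eef_rot: [-1.456, 1.566, 1.953]
contact_force: [-0.2, 0.2, -2.6]
width: 0.0276
```

```bash
python3 - <<'E'
from h import *
plan([.477,-.288,.0195],-1.309)
E
```

```text
turn opt [0.002 0.    0.001] deg 0.40834805115409684
turn opt [-0.998 -0.002  0.   ] deg 179.68270027206563
t 37.55 pos [ 0.48  -0.283  0.051] yawY -1.3034632025016513 tiltx [-0.002  0.004 -1.   ] j6 0.5567496699173998 w 0.027570651434668473 F [-0.172  0.189 -2.553]
shift units [2.714 0.175 0.179] world d [-0.003 -0.005 -0.068]
```

Request:
drive_tool(
  increments="0.002 0 0.001 0.5 0.18 0.18 1;0 0 0 0.7 0 0 1;0 0 0 0.6 0 0 1;0 0 0 0.3 0 0 1;0 0 0 0.2 0 0 1;0 0 0 0 0 0 1",
)

```text
t: 38.15
eef_pos: [0.4782, -0.2855, -0.0072]
eef_rot: [-1.782, 1.569, 1.623]
contact_force: [-0.7, -0.6, -3.2]
width: 0.0279
```

```bash
python3 - <<'E'
from h import *
plan([.477,-.288,.0195],-1.309)
E
```

```text
turn opt [ 0. -0.  0.] deg 0.09909915052651827
turn opt [-1.    -0.001 -0.   ] deg 179.93660497167042
t 38.15 pos [ 0.478 -0.285 -0.007] yawY -1.3078933668756085 tiltx [-0.     0.001 -1.   ] j6 0.5559318177579998 w 0.027884194231098634 F [-0.691 -0.576 -3.174]
shift units [0.373 0.086 0.071] world d [-0.001 -0.003 -0.009]
```

Request:
drive_tool(
  increments="0 0 0 0.2 0.08 0.07 1;0 0 0 0.1 0 0 1;0 0 0 0 0 0 1",
)

```text
t: 38.45
eef_pos: [0.4776, -0.2882, -0.0141]
eef_rot: [2.813, 1.569, -0.066]
contact_force: [0.1, -0.4, -2.5]
width: 0.0274
```

Request:
drive_tool(
  increments="0 0 0 0.1 0 0 1;0 0 0 0 0 0 1",
)

```text
t: 38.65
eef_pos: [0.478, -0.2887, -0.0157]
eef_rot: [2.445, 1.568, -0.433]
contact_force: [-0.1, -0.6, -3.6]
width: 0.0273
```

Request:
drive_tool(
  increments="0 0 0 0.1 0 0 1;0 0 0 0 0 0 1",
)

```text
t: 38.85
eef_pos: [0.4783, -0.2889, -0.0152]
eef_rot: [2.282, 1.565, -0.596]
contact_force: [0.5, -0.5, -3.0]
width: 0.0272
```

Request:
drive_tool(
  increments="0 0 0 0.13 0 0 1",
)

```text
t: 38.95
eef_pos: [0.4788, -0.2892, -0.0161]
eef_rot: [2.224, 1.563, -0.654]
contact_force: [-10.4, 9.5, 50.4]
width: 0.0278
```

Request:
drive_tool(
  increments="0 0 0 -0.01 0 0 0.68;0 0 0 0 0 0 0.6;0 0 0 0 0 0 0.58;0 0 0 0 0 0 0.58;0 0 0 0 0 0 0.58",
)

```text
t: 39.45
eef_pos: [0.4794, -0.2898, -0.0155]
eef_rot: [2.209, 1.561, -0.669]
contact_force: [0.1, -0.2, 0.0]
width: 0.0371
```

Released. Rise straight up.

Request:
drive_tool(
  increments="0 0 0 -0.3 0 0 0.58;0 0 0 -0.8 0 0 0.58;0 0 0 -1 0 0 0.58;0 0 0 -1 0 0 0.58;0 0 0 -1 0 0 0.58;0 0 0 -1 0 0 0.58;0 0 0 -1 0 0 0.58;0 0 0 0 -1 -0.5 0.58;0 0 0 0 -1 -0.5 0.58;0 0 0 0 -1 -0.5 0.58;0 0 0 0 -1 -0.5 0.58;0 0 0 0 -1 -0.5 0.58;0 0 0 0 -1 0 0.58;0 0 0 0 -1 0 0.58;0 0 0 0 0 0 0.58",
)

```text
t: 40.95
eef_pos: [0.4932, -0.0975, 0.1484]
eef_rot: [2.271, 1.556, -0.61]
contact_force: [1.3, 0.1, 0.4]
width: 0.0368
```

```bash
python3 - <<'E'
from h import *
print(sensors.get_obs()['eef_pos'])
for n in ("scene","top"):
    im=viewer.read_camera(n); cv2.imwrite(f"pics/z_{n}.png",im[:,:,::-1])
E
```

```text
[ 0.4931934  -0.09748945  0.14841208]
```

View pics/z_scene.png

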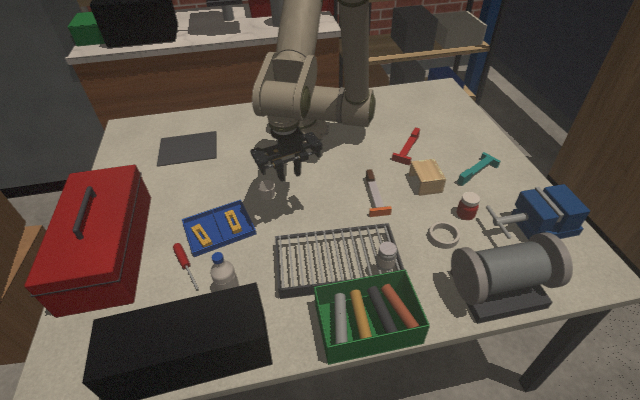

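View pics/z_top.png

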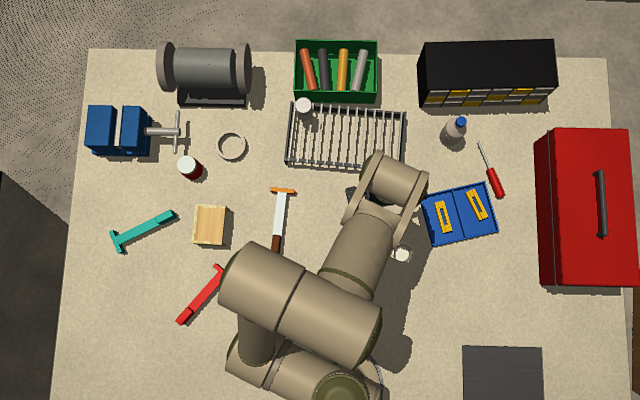

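```bash
python3 - <<'E'
import cv2,numpy as np
im=cv2.imread("pics/z_scene.png"); a=cv2.imread("pics/a_scene.png")
cv2.imwrite("pics/z1.png",np.vstack([cv2.resize(x[150:270,170:400],None,fx=3.4,fy=2.45,interpolation=cv2.INTER_CUBIC) for x in (a,im)]))
E
```

```text
(no output)
```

View pics/z1.png

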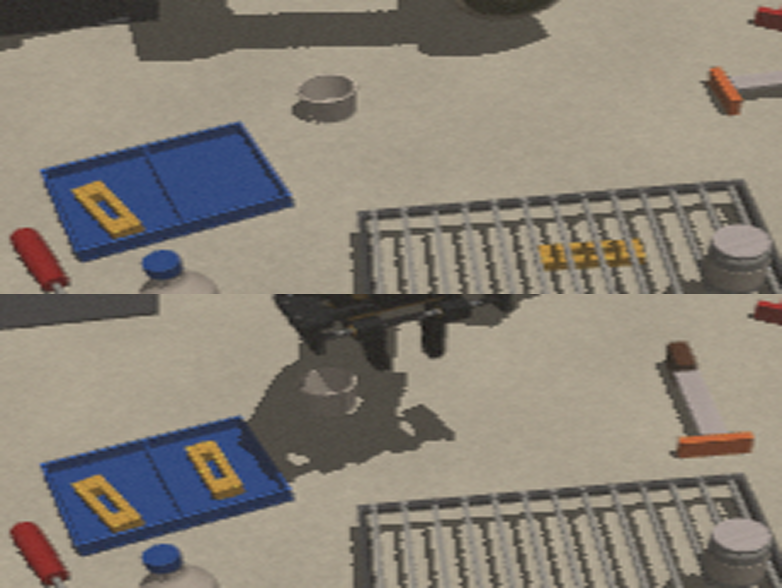

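The crops show the strap flat in the empty half, the twin, tub, can and screwdriver where they were at the start, and the rake flat and clear of the rack. The gripper is in the air and touching nothing, so I'm handing in.

```bash
python3 - <<'E'
from station import robot
print(robot.close_job())
E
```

```text
the job is handed in; nothing more can be done
None
```

The job is done and handed in at about 41 s of the 72 s allowed. I drew the orange-headed rake out of the cubby by its blade and laid it flat about 0.3 m away. Then I gripped it by the handle, took the head in beside the strap and across behind it, and dragged the strap right out. No finger went near the strap while it was under the rack. The rake now lies flat, clear of the rack, and the strap was set down and released in the empty half of the tray.

**Last checks:** The final scene and top pictures show:
- the strap flat in the empty half of the tray;
- the twin, tub, can, screwdriver and other items where they began (compared by eye; the tub was partly in shadow);
- the rake flat about 5 cm in front of the rack;
- the gripper in the air, touching nothing.

**What failed or disagreed:**
- **First grasp missed:** The reported tool height was about 36 mm lower than the real one. The fingers closed above the blade and moved nothing. I found the offset by touching the bench with the closed fingertips (39 N) and corrected for it from then on.
- **High set-down forces:** Pressing down gave brief peaks of about 87 N with the rake and 50 N with the strap, both under the 120 N wrist limit. These are readings at the end of a move, so a higher peak in between can't be ruled out. The rake was let go about 1 mm above the bench.
- **Tray position:** The top and scene views put the tray about 5 mm apart, and the wrist view agreed with the scene view. I aimed nearer the scene estimate.

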